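# Draw the polishing paddle out from under the tray stack

### The arm

A 6-joint arm with a two-finger parallel gripper is mounted at the origin on the work surface. World frame = base frame: x ahead of the robot, y to its left, z up, the work surface at z = 0. Lengths are in m, angles in rad, forces in N, time in s.
With the tool pointing down it reaches from about 0.3 to 0.875 m from the base axis. Payload 4.2 kg.
Tool frame: the origin (TCP) lies on the centre line of the jaws, within the pads' length; the fingertips stand 14 mm ahead of it and the grasp point (between the pads) lies 5 mm behind it; z points along the fingers, y is the line along which they close (so a half turn about z gives the same grasp; the last joint's range is limited). The gripper opens to 85 mm and grips with 20 to 120 N. Pads are 22 mm wide; open, the fingers measure 114 mm over their backs; the gripper's body (76 mm by 85 mm) begins 54 mm behind the grasp point. The pads swing forward as they close: fully open they stand 13 mm farther back than shut.
Start: joints at [-1.351, 0.32, 1.565, -0, 1.257, -0.02], TCP at [0.137, -0.559, 0.218] pointing down, gripper open.
Joint ranges: [-3.11, 3.11], [-0.84, 2.01], [0.21, 2.61], [-1.34, 4.49], [0.05, 2.63], [-2.56, 2.56]. Speed limits (rad/s): [2.57, 2.57, 3.14, 3.14, 3.14, 3.14].

### API

Orientations are given as a unit quaternion [w, x, y, z].
In Python, from cell import ctrl, read_camera gives the robot as it stands.
- The arm moves only by the tool servo_tool, never from a script. Its argument "targets" is a list of rows, each an object of numbers: "x", "y", "z": the shift along the tool's x, y, z in m; "rx", "ry", "rz": the turn, a rotation vector about the tool's x, y, z in rad; "hand": the closure, from 0 (fully open) to 1 (shut). In form: [{"x": .., "y": .., "z": .., "rx": .., "ry": .., "rz": .., "hand": ..}, ...]. A call has exactly 10 rows; each row shifts and turns the commanded pose from where the row before left it, along the tool's axes as they then stand; what a row does not reach is not made up. A row lasts 1/8 s, in which the tool goes at most 62.5 mm and 10.7 degrees, less where a joint would pass 70% of its speed; a pose out of reach is approached as far as the arm can. A call is refused whole if a number of a shift passes 0.0625 or a number of a turn 0.188, either way. A call with a gripper value outside its range is refused whole. The fingers move at their own pace and stop on an object; "grip_force" is the grip in N (left out, the last holds). Time passes only in rows, so rows that do not move let the fingers close, or fill a call up. It gives the time, the measured TCP pose, the force, the opening and the grip force at its end, in the units of the state.
- ctrl.get_state(): the state, without advancing time (a new reading comes with each control period).
- read_camera(name): name is "scene" or "top" or "wrist"; returns a dict with "pixels" (384x512x3 uint8, red, green, blue), "fx", "fy", "cx", "cy" (pixels), "rvec" (rotation vector, rad) and "tvec" (3), from world to camera coordinates, as OpenCV has them; the wrist camera has in their place "tool_from_camera" (4x4, takes a point from camera to tool coordinates, whose origin is the TCP and whose axes are the flange's). Camera axes: x right, y down, z forward; pixel columns grow to the right and rows downward; lengths in m; the calibration is good to about 2 mm. The wrist camera is an equidistant fisheye: a pixel r from the principal point sees the ray r / f radians off the axis. A picture is of the moment at which its call begins: read the wrist's pose just before it. There is no depth.
- ctrl.job_done(): hands the job in; it is judged then, once.
The state is a dict: "clock": time; "joint_positions": joint angles; "dq": joint speeds; "joint_efforts": joint torques, N m; "position": TCP position; "tool_rot": TCP orientation; "contact_force": force on the tool from outside, world axes, zero at the start; "moment": the same for the moment, N m; "finger_gap": finger opening in m; "grasp_force": force on a finger pad.
Only numpy, scipy, OpenCV 4.12 (cv2) and the standard library are available. Lean on these libraries where they do the work, as an engineer would, in place of code of your own. Each camera call takes 0.05 s, during which the arm holds its last target. There are 200 camera calls.

### The job

The wooden polishing paddle is buried under three parts trays in the rack. Slide the rack's guard fully shut first so that it holds the trays back, then draw the paddle out under it, without touching or toppling the trays, which should stay stacked in the rack behind the shut guard. Lay the paddle flat on the black bench pad, handle side up and all of it on the pad, without dropping it, and leave the other things on the bench where they are.

Things in the scene. Friction and masses are not known exactly. Their poses are not given: they have to be found in the camera images.
- rack: fixed grey tray rack. Origin on the bench, below the middle of its shut guard; +x runs back from the guard through the trays, +y along the guard's track. Side rails 24 mm high at y = +-68 and a back rail at x = 134, 20 high; open above. Steel top track, 10 mm square, at x = 0, height 98 to 108, from y = -81 to 171, on a post at each end; the space under it is free but for the guard
- guard (a joint): aluminium guard panel hung in the rack's top track, 90 mm wide, 6 thick, from 16 to 110 mm above the bench (the paddle's 9 mm blade passes under it, a tray does not). Value in m: 0 = fully shut, centred before the trays, at its end stop; up to 0.11 = open, moved along the rack's +y. Slides stiffly (about 2.5 N), stays where left
- guard_grip (a point): grip point of the guard's black block handle, which stands on top of the guard: 24 mm along the rack's x, 14 mm along the rack's y, from 109 to 151 mm above the bench; this point is on its axis, 136 mm above the bench. It slides with the guard
- paddle: wooden polishing paddle, 160 mm long, 140 g, flat under the trays, its x about along the rack's. Origin: underside centre of the blade; +x to its tail, z up. Blade 115 x 58 x 9 mm (x = -57.5 to 57.5), then a 26 mm wide neck and a raised handle block towards the robot. At the start only the handle stands out in front of the guard, its rear face 5 to 12 mm ahead of the guard's middle plane
- paddle_handle (a point): middle of the paddle's handle block (x = -102.5 to -68.5 of the paddle, 26 mm wide, 24 high from the underside): at x = -85.5, 12 mm above the underside. A gripper pointing straight down here would hit the track or guard, some 25 mm behind this point and 108 mm high: lean it back towards the robot
- paddle_tail (a point): far end of the paddle's blade, on the underside, at x = +57.5 of the paddle
- paddle_nose (a point): handle end of the paddle, on the underside, at x = -102.5 of the paddle
- pad: fixed black rubber bench pad, 250 (x) x 140 (y) x 4 mm; origin at the centre of its underside, on the bench
- tray1: flat closed aluminium parts tray, 110 (x) x 116 (y) x 28 mm, about 180 g, lowest of the three, resting on the paddle; origin at the centre of its underside, axes about as the rack's
- tray2: flat closed aluminium parts tray, 110 (x) x 116 (y) x 28 mm, about 180 g, middle one; origin at the centre of its underside, axes about as the rack's
- tray3: flat closed aluminium parts tray, 110 (x) x 116 (y) x 28 mm, about 180 g, top one, with watch parts on its lid; origin at the centre of its underside, axes about as the rack's
- jar: amber glass jar, 60 mm across, 85 mm high; bystander, origin at the centre of its underside
- beaker: white ceramic beaker, 72 mm across, 75 mm high; bystander, origin at the centre of its underside
- oil: grey plastic bottle, 50 mm across, 140 mm high; bystander, origin at the centre of its underside
- brush: bench brush lying flat, about 170 mm long; bystander, origin about its middle, on the underside
- pliers: pliers with blue handles lying flat, about 125 mm long; bystander, origin about its middle, on the underside
- tin: flat steel tin, 64 mm across, 40 mm high; bystander, origin at the centre of its underside
There are look-alikes about, which are no part of the job. What is shaped like the tray1 but purple is not meant.

How it is judged:
On the way, in this order (a step that is already met when the one before it is completed fails the run):
1. the guard is slid fully shut (within 8 mm) while the paddle is still under the trays (moved less than 20 mm) (value of joint guard below 0.008 m and distance of paddle from where it was at the start of the episode below 0.02 m), for 0.2 s.
2. the paddle's tail is out in front of the shut guard and the three trays stand level and stacked on the bench inside the rack (value of joint guard below 0.008 m and x of paddle_tail in the frame of rack below -0.004 m and x of tray1 in the frame of rack between 0.045 and 0.09 m and y of tray1 in the frame of rack between -0.025 and 0.025 m and height (world z) of tray1 between -0.006 and 0.006 m and angle between each of tray1, tray2, tray3's own z axis and vertical below 0.06 rad and x of tray2 in the frame of rack between 0.045 and 0.09 m and y of tray2 in the frame of rack between -0.025 and 0.025 m and height (world z) of tray2 between 0.022 and 0.034 m and x of tray3 in the frame of rack between 0.045 and 0.09 m and y of tray3 in the frame of rack between -0.025 and 0.025 m and height (world z) of tray3 between 0.05 and 0.062 m), for 0.2 s.
At the end, for the whole second after the job is handed in: Guard shut (within 8 mm); the trays level and stacked in order on the bench in the rack (within about 22 mm); the paddle flat on the pad, handle side up, its ends within 130 mm (pad x) and 50 mm (pad y) of the pad's centre; trays and paddle at rest (value of joint guard below 0.008 m and x of tray1 in the frame of rack between 0.045 and 0.09 m and y of tray1 in the frame of rack between -0.025 and 0.025 m and height (world z) of tray1 between -0.006 and 0.006 m and angle between each of tray1, tray2, tray3, paddle's own z axis and vertical below 0.06 rad and x of tray2 in the frame of rack between 0.045 and 0.09 m and y of tray2 in the frame of rack between -0.025 and 0.025 m and height (world z) of tray2 between 0.022 and 0.034 m and x of tray3 in the frame of rack between 0.045 and 0.09 m and y of tray3 in the frame of rack between -0.025 and 0.025 m and height (world z) of tray3 between 0.05 and 0.062 m and x of paddle_tail in the frame of pad between -0.13 and 0.13 m and y of paddle_tail in the frame of pad between -0.05 and 0.05 m and height (world z) of paddle_tail between 0 and 0.01 m and x of paddle_nose in the frame of pad between -0.13 and 0.13 m and y of paddle_nose in the frame of pad between -0.05 and 0.05 m and height (world z) of paddle_nose between 0 and 0.01 m and linear speed of each of tray1, tray2, tray3, paddle below 0.02 m/s); the robot touches nothing.
It fails at once if a tray is toppled (tilted over 0.4 rad) or lifted (15 mm over its start) (angle between any of tray1, tray2, tray3's own z axis and vertical above 0.4 rad or height (world z) of tray1 above 0.024 m or height (world z) of tray2 above 0.052 m or height (world z) of tray3 above 0.08 m).
It fails at once if the gripper's fingers or the arm push on a tray (over 2 N) (contact force between any of the fingers, the arm and tray1 above 2 N or contact force between any of the fingers, the arm and tray2 above 2 N or contact force between any of the fingers, the arm and tray3 above 2 N).
It fails at once if the paddle is dropped (moves faster than 0.6 m/s while the fingers do not hold it) (linear speed of paddle above 0.6 m/s and contact force between the fingers and paddle below 0.1 N).
It fails at once if a bystander (jar, beaker, bottle, brush, pliers or tin) is moved by more than 30 mm (distance of any of jar, beaker, oil, brush, pliers, tin from where it was at the start of the episode above 0.03 m).
It also fails if it takes over 64 s, if anything falls off the work surface, if the arm or the gripper's body presses on something with over 40 N, if the wrist force passes 120 N, or if a joint passes its speed limit or range.

## Working session

There is one attempt and no reset: what is moved stays moved. The work goes in short steps, Python scripts to look and compute and a tool call to move; the robot and the scene stay as the last step left them, time stands still between calls to the robot, and variables do not carry over. Pictures are saved under pics/ and viewed, at most 10 in all, crops included, and the job is handed in when it is done.

Besides the shell and the picture viewer there is one more tool, called by a JSON object that holds its "fn" and its "kwargs". servo_tool: Moves the arm, as the interface text tells. Its arguments: {"type":"object","properties":{"targets":{"type":"array","items":{"type":"object","properties":{"x":{"type":"number"},"y":{"type":"number"},"z":{"type":"number"},"rx":{"type":"number"},"ry":{"type":"number"},"rz":{"type":"number"},"hand":{"type":"number"}}}},"grip_force":{"type":"number"}},"required":["targets"]}

```bash
mkdir -p pics
python3 - <<'E'
from cell import ctrl, read_camera
import cv2,pickle
d={}
for n in("scene","top"):
    c=read_camera(n);d[n]=c;cv2.imwrite(f"pics/{n}0.png",cv2.resize(c["pixels"][:,:,::-1],(800,600)))
    print(n,c["fx"],c["cx"],c["cy"],c["rvec"],c["tvec"])
pickle.dump(d,open("cams.pkl","wb"))
s=ctrl.get_state();print(s)
E
```

```text
scene 364.9592699160415 258.6490611329508 186.24035310655717 [ 0.71185021  2.41895178 -1.31366613] [ 0.47721518 -0.05229082  1.34647356]
top 375.02557120320296 254.1543358027014 195.13429484466096 [ 2.08581725 -2.13138569  0.22719796] [-0.03108052  0.56554539  1.19005983]
{'clock': 0.1, 'joint_positions': array([-1.35099489e+00,  3.20238262e-01,  1.56551482e+00,  1.48293562e-05,
        1.25733324e+00, -1.99849180e-02]), 'dq': array([-0.00105283, -0.00341598, -0.00143279,  0.00026702, -0.00054132,
        0.00041625]), 'joint_efforts': array([ 3.10917912e-04, -4.16409838e+01, -2.34704876e+01,  9.32230336e-06,
        4.88166843e-03, -1.37677321e-05]), 'position': array([ 0.13648532, -0.55815096,  0.21767679]), 'tool_rot': array([-7.43814032e-04,  9.92821416e-01,  1.19603842e-01, -6.74744093e-05]), 'contact_force': array([-0.2545848 ,  0.40610822,  0.33698887]), 'moment': array([0.02201001, 0.06144742, 0.05479778]), 'grasp_force': 0.0, 'finger_gap': 0.08532067626702533}
```

View pics/scene0.png

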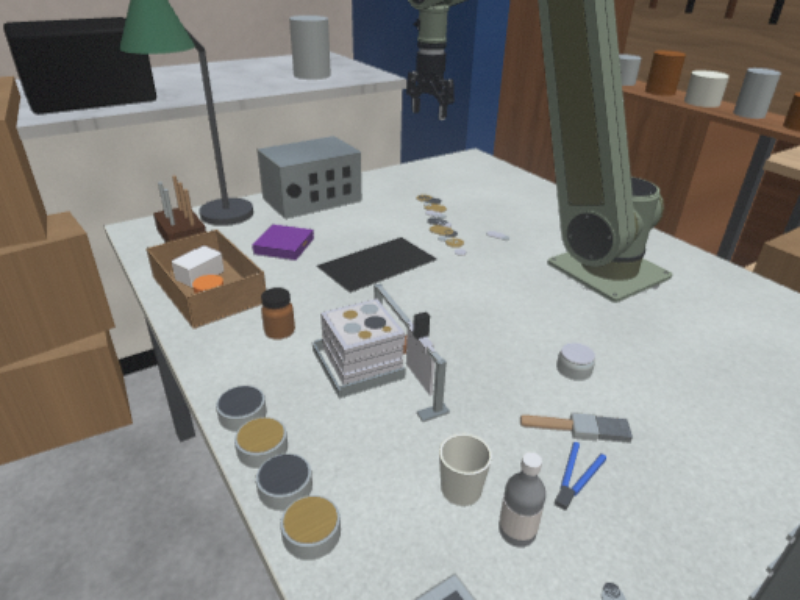

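View pics/top0.png

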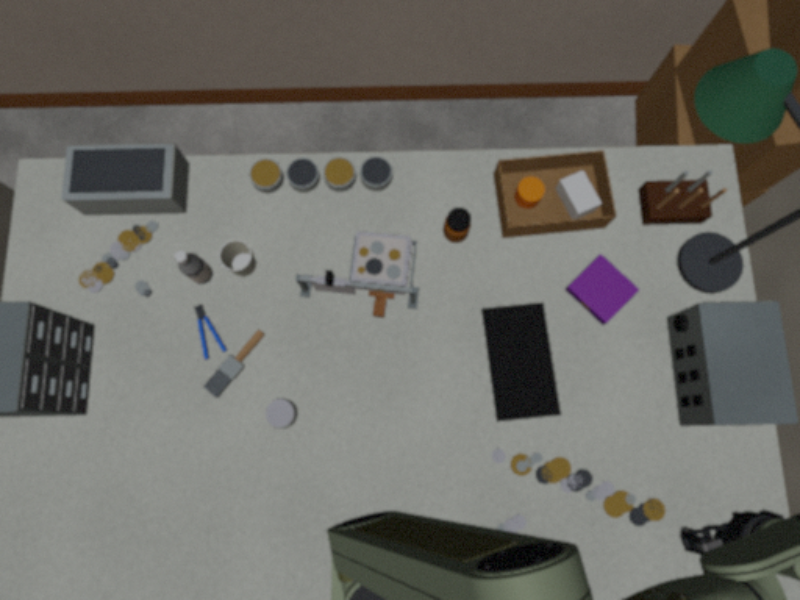

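The top view shows the rack with its three stacked trays at about (383,262), the guard handle at (330,278), the paddle handle at (378,303) and the black pad at (521,361). There are two tray-shaped candidates: the purple one at (602,289), which is the excluded look-alike, and the aluminium stack in the rack, which fits. I'll check this in an enlarged crop.

```bash
cat > h.py <<'E'
import numpy as np,cv2,pickle
def P(c):
    R=cv2.Rodrigues(np.array(c["rvec"],float))[0];return R,np.array(c["tvec"],float)
def ray(c,uv,z):
    R,t=P(c);d=R.T@np.array([(uv[0]-c["cx"])/c["fx"],(uv[1]-c["cy"])/c["fy"],1.]);o=-R.T@t
    return o+d*(z-o[2])/d[2]
def proj(c,X):
    R,t=P(c);p=R@np.array(X)+t;return np.array([c["fx"]*p[0]/p[2]+c["cx"],c["fy"]*p[1]/p[2]+c["cy"]])
E
python3 - <<'E'
from h import *
d=pickle.load(open("cams.pkl","rb"))
a=d["top"]["pixels"][140:215,180:280,::-1];b=d["scene"]["pixels"][170:275,195:300,::-1]
cv2.imwrite("pics/crop1.png",np.hstack([cv2.resize(a,(440,330),interpolation=2),cv2.resize(b,(330,330),interpolation=2)]))
c=d["top"]
g=c["pixels"].max(2)
m=(g<50).astype(np.uint8)
n,l,s,ce=cv2.connectedComponentsWithStats(m)
i=l[230,333];cn=cv2.findContours((l==i).astype(np.uint8),0,1)[0][0]
r=cv2.boxPoints(cv2.minAreaRect(cn));W=np.array([ray(c,q,.004) for q in r]);print("pad",W.round(4),W.mean(0),[np.linalg.norm(W[k]-W[k-1]) for k in range(4)])
E
```

```text
pad [[ 0.5622 -0.233   0.004 ]
 [ 0.5783 -0.3695  0.004 ]
 [ 0.3333 -0.3842  0.004 ]
 [ 0.3185 -0.2531  0.004 ]] [ 0.44807309 -0.30994115  0.004     ] [np.float64(0.24451220253947914), np.float64(0.13746733991650073), np.float64(0.24545293142755878), np.float64(0.13198893580275403)]
```

View pics/crop1.png

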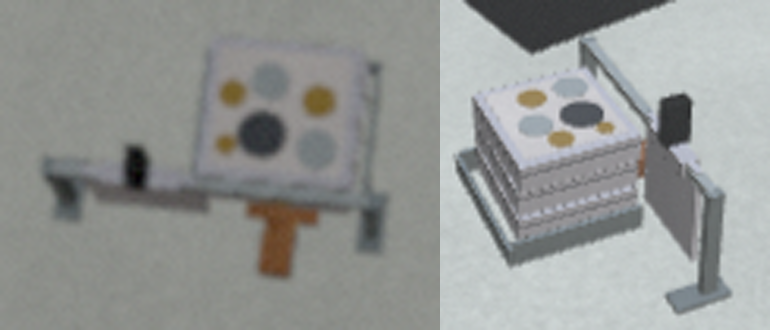

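The crop confirms the stack of aluminium trays, the guard open to the left with its black handle at crop (135,165), and the wooden paddle handle at (278,250). Next I'll measure these.

Run:
```python
from h import *
d=pickle.load(open("cams.pkl","rb"))
c=d["top"];s=d["scene"]
f=lambda u,v:(180+u/4.4-.4,140+v/4.4-.4)
R,t=P(c);print("camtop",-R.T@t);R,t=P(s);print("camscene",-R.T@t)
L=ray(c,f(44,165),.108);Rr=ray(c,f(386,200),.108);print(L,Rr,np.linalg.norm(L-Rr))
e=(L-Rr)[:2]/np.linalg.norm(L-Rr);yaw=np.arctan2(-e[0],e[1]);print("yaw",yaw,"origin",Rr[:2]+e*.081)
# rays between two views: black handle
for n,c_,box in(("top",c,(200,168,225,188)),("scene",s,(255,190,285,222))):
    x0,y0,x1,y1=box;p=c_["pixels"][y0:y1,x0:x1];m=(p.max(2)<60).astype(np.uint8)
    n_,l,st,ce=cv2.connectedComponentsWithStats(m);i=1+st[1:,4].argmax();print(n,st[i],ce[i]+[x0,y0])
    q=ce[i]+[x0,y0];print("at .130",ray(c_,q,.130))
# paddle brown
p=c["pixels"].astype(int);m=((p[:,:,0]-p[:,:,2])>35).astype(np.uint8);m[:180]=0;m[210:]=0;m[:,:232]=0;m[:,256:]=0
ys,xs=np.nonzero(m);print("brown",xs.min(),xs.max(),ys.min(),ys.max())
for y in range(ys.min(),ys.max()+1):print(y,xs[ys==y].min(),xs[ys==y].max(),end="; ")
for q in [(f(262,272)),f(293,276),f(266,224),f(295,224),f(318,222),f(248,222)]:print(ray(c,q,.024)[:2],ray(c,q,.009)[:2])
```

```text
camtop [ 0.29908765 -0.03965169  1.28297479]
camscene [1.05371864 0.69650206 0.66934416]
[0.61882807 0.16473998 0.108     ] [ 0.58679875 -0.08633651  0.108     ] 0.253111201700031
yaw -0.12688269577794078 origin [ 0.59704869 -0.00598765]
top [ 9  6  4  9 35] [210.45714286 178.11428571]
at .130 [0.60805504 0.09457093 0.13      ]
scene [ 10  12  10  14 103] [269.36893204 208.67961165]
at .130 [0.61119428 0.10103174 0.13      ]
brown 236 251 186 202
186 237 244; 187 236 247; 188 237 251; 189 239 251; 190 241 251; 191 241 246; 192 240 246; 193 240 246; 194 240 246; 195 240 245; 196 239 245; 197 239 245; 198 239 245; 199 239 245; 200 239 245; 201 239 245; 202 244 244; [0.55183609 0.00843482] [0.55484745 0.00900774]
[ 0.54814026 -0.01562472] [ 0.55110759 -0.01533845]
[0.59008479 0.00480821] [0.59355187 0.00533793]
[ 0.58958948 -0.01789215] [ 0.59305065 -0.0176329 ]
[ 0.59080341 -0.03592727] [ 0.59427904 -0.03588289]
[0.59199942 0.0188809 ] [0.5954893  0.01957828]
```

```bash
cat >> h.py <<'E'
from scipy.spatial.transform import Rotation as Ro
def rot(s): q=s["tool_rot"];return Ro.from_quat([q[1],q[2],q[3],q[0]])
def down(yaw,lean=0):
    # tool x horizontal heading yaw (rack x), z down; lean>0: gripper body leans back towards robot
    return Ro.from_matrix(np.array([[1,0,0],[0,-1,0],[0,0,-1.]]).T) if 0 else Ro.from_euler('z',yaw)*Ro.from_euler('y',-lean)*Ro.from_euler('x',np.pi)
def plan(s,X,Rt=None):
    R=rot(s);d=R.inv().apply(np.array(X)-s["position"]);print("total tool shift",d.round(4),"dist",np.linalg.norm(d).round(4))
    if Rt is not None:print("turn",(R.inv()*Rt).as_rotvec().round(4))
E
python3 - <<'E'
from h import *
from cell import ctrl
s=ctrl.get_state();plan(s,[.61,.098,.22],down(-.127));print(down(0,.5).apply([[1,0,0],[0,1,0],[0,0,1]]).round(2))
E
```

```text
total tool shift [ 0.6158 -0.5249 -0.0015] dist 0.8092
turn [-1.500e-03  2.000e-04  3.668e-01]
[[ 0.88 -0.    0.48]
 [-0.   -1.    0.  ]
 [ 0.48 -0.   -0.88]]
```

{"fn": "servo_tool", "kwargs": {"targets": [{"x": 0.042,"y": -0.036,"z": -0.003,"hand": 0.3},{"x": 0.042,"y": -0.036,"z": -0.003,"hand": 0.3},{"x": 0.042,"y": -0.036,"z": -0.003,"hand": 0.3},{"x": 0.042,"y": -0.036,"z": -0.003,"hand": 0.3},{"x": 0.042,"y": -0.036,"z": -0.003,"hand": 0.3},{"x": 0.042,"y": -0.036,"z": -0.003,"hand": 0.3},{"x": 0.042,"y": -0.036,"z": -0.003,"hand": 0.3},{"x": 0.042,"y": -0.036,"z": -0.003,"hand": 0.3},{"x": 0.042,"y": -0.036,"z": -0.003,"hand": 0.3},{"x": 0.042,"y": -0.036,"z": -0.003,"hand": 0.3}]}}

```text
invalid input at $.targets[0]: expected keys x, y, z, rx, ry, rz, hand
```

Run:
```python
from h import *
from cell import ctrl
s=ctrl.get_state();print(s["position"],s["joint_positions"]);plan(s,[.61,.098,.22],down(-.127))
```

```text
[ 0.13648532 -0.55815096  0.21767679] [-1.35099489e+00  3.20238262e-01  1.56551482e+00  1.48293562e-05
  1.25733324e+00 -1.99849180e-02]
total tool shift [ 0.6158 -0.5249 -0.0015] dist 0.8092
turn [-1.500e-03  2.000e-04  3.668e-01]
```

{"fn": "servo_tool", "kwargs": {"targets": [{"x": 0.042,"y": -0.036,"z": -0.003,"rx": 0,"ry": 0,"rz": 0,"hand": 0.3},{"x": 0.042,"y": -0.036,"z": -0.003,"rx": 0,"ry": 0,"rz": 0,"hand": 0.3},{"x": 0.042,"y": -0.036,"z": -0.003,"rx": 0,"ry": 0,"rz": 0,"hand": 0.3},{"x": 0.042,"y": -0.036,"z": -0.003,"rx": 0,"ry": 0,"rz": 0,"hand": 0.3},{"x": 0.042,"y": -0.036,"z": -0.003,"rx": 0,"ry": 0,"rz": 0,"hand": 0.3},{"x": 0.042,"y": -0.036,"z": -0.003,"rx": 0,"ry": 0,"rz": 0,"hand": 0.3},{"x": 0.042,"y": -0.036,"z": -0.003,"rx": 0,"ry": 0,"rz": 0,"hand": 0.3},{"x": 0.042,"y": -0.036,"z": -0.003,"rx": 0,"ry": 0,"rz": 0,"hand": 0.3},{"x": 0.042,"y": -0.036,"z": -0.003,"rx": 0,"ry": 0,"rz": 0,"hand": 0.3},{"x": 0.042,"y": -0.036,"z": -0.003,"rx": 0,"ry": 0,"rz": 0,"hand": 0.3}]}}

```text
clock: 1.35
position: [0.4597, -0.1075, 0.2483]
tool_rot: [0.0, 0.993, 0.12, -0.0]
contact_force: [0.3, -0.4, 0.1]
finger_gap: 0.0597
grasp_force: 0.0
```

Run:
```python
from h import *
from cell import ctrl
s=ctrl.get_state();print(s["position"],s["joint_positions"]);plan(s,[.61,.098,.22],down(-.127))
```

```text
[ 0.45970307 -0.10745169  0.24831005] [-2.53750609e-01  1.37228769e-01  1.73285139e+00 -3.43503236e-04
  1.27161622e+00  1.07718392e+00]
total tool shift [ 0.1948 -0.1639  0.0282] dist 0.2561
turn [3.00e-04 2.00e-04 3.67e-01]
```

{"fn": "servo_tool", "kwargs": {"targets": [{"x": 0.039,"y": -0.033,"z": 0.002,"rx": 0,"ry": 0,"rz": 0,"hand": 0.3},{"x": 0.039,"y": -0.033,"z": 0.002,"rx": 0,"ry": 0,"rz": 0,"hand": 0.3},{"x": 0.039,"y": -0.033,"z": 0.002,"rx": 0,"ry": 0,"rz": 0,"hand": 0.3},{"x": 0.039,"y": -0.033,"z": 0.002,"rx": 0,"ry": 0,"rz": 0,"hand": 0.3},{"x": 0.039,"y": -0.032,"z": 0.002,"rx": 0,"ry": 0,"rz": 0,"hand": 0.3},{"x": 0,"y": 0,"z": 0,"rx": 0,"ry": 0,"rz": 0.125,"hand": 0.3},{"x": 0,"y": 0,"z": 0,"rx": 0,"ry": 0,"rz": 0.125,"hand": 0.3},{"x": 0,"y": 0,"z": 0,"rx": 0,"ry": 0,"rz": 0.117,"hand": 0.3},{"x": 0,"y": 0,"z": 0,"rx": 0,"ry": 0,"rz": 0,"hand": 0.3},{"x": 0,"y": 0,"z": 0,"rx": 0,"ry": 0,"rz": 0,"hand": 0.3}]}}

```text
clock: 2.6
position: [0.6094, 0.0965, 0.2381]
tool_rot: [0.0, 0.998, -0.063, -0.0]
contact_force: [0.5, -0.3, -0.0]
finger_gap: 0.0598
grasp_force: 0.0
```

```bash
cat >> h.py <<'E'
def wrist(s,c,uv,z):
    d=np.array([uv[0]-c["cx"],uv[1]-c["cy"]]);r=np.hypot(*d);th=r/c["fx"]
    v=np.r_[np.sin(th)*d/r,np.cos(th)];T=np.array(c["tool_from_camera"]);R=rot(s).as_matrix()
    o=R@T[:3,3]+s["position"];w=R@T[:3,:3]@v;return o+w*(z-o[2])/w[2]
def snap(name,crop=None):
    from cell import ctrl,read_camera
    s=ctrl.get_state();c=read_camera("wrist");pickle.dump((s,c),open(name+".pkl","wb"))
    cv2.imwrite(f"pics/{name}.png",cv2.resize(c["pixels"][:,:,::-1],(800,600)));return s,c
E
python3 - <<'E'
from h import *
s,c=snap("w1");print(s["position"],c["fx"],c["cx"],c["cy"],c["tool_from_camera"],s["joint_positions"])
E
```

```text
[0.60938093 0.09645738 0.23813072] 297.3186396354542 262.90394114992034 191.8452473391665 [[-7.46577719e-04 -9.49277447e-01 -3.14438820e-01  8.15268840e-02]
 [ 9.99999554e-01 -8.90415273e-04  3.13809059e-04  1.83439401e-04]
 [-5.77872991e-04 -3.14438446e-01  9.49277688e-01 -1.54457444e-01]
 [ 0.00000000e+00  0.00000000e+00  0.00000000e+00  1.00000000e+00]] [ 1.38405549e-01  3.76010470e-01  1.42933939e+00 -1.17038596e-04
  1.33678714e+00  1.83485102e+00]
```

View pics/w1.png

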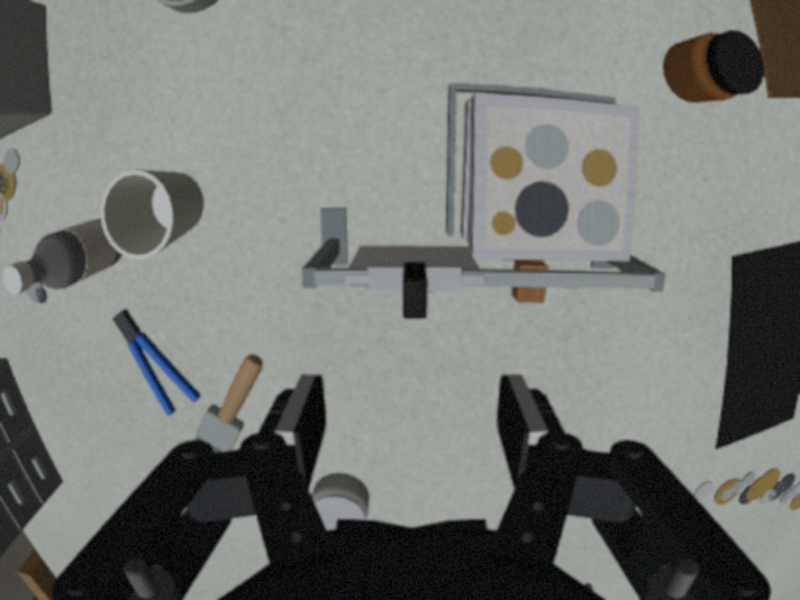

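The wrist view shows the guard handle at (414,290), the track from (303,278) to (664,282), the paddle handle at (530,283) and the jaws at the bottom. I'll compute positions from these.

Run:
```python
from h import *
s,c=pickle.load(open("w1.pkl","rb"))
k=lambda u,v:(u*.64-.18,v*.64-.18)
w=lambda u,v,z:wrist(s,c,k(u,v),z)
L=w(303,279,.108);R=w(664,282,.108);e=(L-R)/np.linalg.norm(L-R);print(L,R,np.linalg.norm(L-R),"yaw",np.arctan2(-e[0],e[1]),"o",R+e*.081)
print("handle",w(414.5,300,.151),w(403,300,.151),w(426,300,.151),w(414.5,318,.151))
print("guard top",w(367,279,.11),w(462,279,.11))
print("padh nose top",w(513,302,.024),w(545,302,.024), "shadow front bottom")
pp=plan
g=w(414.5,300,.151);pp(s,[g[0],g[1],.131],down(-.127))
```

```text
[0.61971861 0.16537498 0.108     ] [ 0.58736283 -0.08166933  0.108     ] 0.2491541479152479 yaw -0.13023028638894904 o [ 0.5978817  -0.00135524  0.108     ]
handle [0.61057907 0.09412384 0.151     ] [0.61137482 0.10037358 0.151     ] [0.60978301 0.08787154 0.151     ] [0.60013017 0.09542568 0.151     ]
guard top [0.61475377 0.12359905 0.11      ] [0.60716314 0.06385216 0.11      ]
padh nose top [0.55628059 0.01537901 0.024     ] [ 0.55264483 -0.0130064   0.024     ] shadow front bottom
total tool shift [0.0015 0.0021 0.1071] dist 0.1072
turn [0.0003 0.0005 0.0014]
```

{"fn": "servo_tool", "kwargs": {"targets": [{"x": 0.001,"y": 0.002,"z": 0.03,"rx": 0,"ry": 0,"rz": 0,"hand": 0.3},{"x": 0,"y": 0,"z": 0.03,"rx": 0,"ry": 0,"rz": 0,"hand": 0.3},{"x": 0,"y": 0,"z": 0.025,"rx": 0,"ry": 0,"rz": 0,"hand": 0.3},{"x": 0,"y": 0,"z": 0.015,"rx": 0,"ry": 0,"rz": 0,"hand": 0.3},{"x": 0,"y": 0,"z": 0.006,"rx": 0,"ry": 0,"rz": 0,"hand": 0.3},{"x": 0,"y": 0,"z": 0,"rx": 0,"ry": 0,"rz": 0,"hand": 0.9},{"x": 0,"y": 0,"z": 0,"rx": 0,"ry": 0,"rz": 0,"hand": 0.9},{"x": 0,"y": 0,"z": 0,"rx": 0,"ry": 0,"rz": 0,"hand": 0.9},{"x": 0,"y": 0,"z": 0,"rx": 0,"ry": 0,"rz": 0,"hand": 0.9},{"x": 0,"y": 0,"z": 0,"rx": 0,"ry": 0,"rz": 0,"hand": 0.9}], "grip_force": 30}}

```text
clock: 3.9
position: [0.6109, 0.0944, 0.1335]
tool_rot: [-0.0, 0.998, -0.064, 0.001]
contact_force: [-0.7, 0.8, 5.6]
finger_gap: 0.0125
grasp_force: 30.3
```

{"fn": "servo_tool", "kwargs": {"targets": [{"x": 0,"y": 0.004,"z": -0.002,"rx": 0,"ry": 0,"rz": 0,"hand": 0.9},{"x": 0,"y": 0.01,"z": 0,"rx": 0,"ry": 0,"rz": 0,"hand": 0.9},{"x": 0,"y": 0.01,"z": 0,"rx": 0,"ry": 0,"rz": 0,"hand": 0.9},{"x": 0,"y": 0.01,"z": 0,"rx": 0,"ry": 0,"rz": 0,"hand": 0.9},{"x": 0,"y": 0.01,"z": 0,"rx": 0,"ry": 0,"rz": 0,"hand": 0.9},{"x": 0,"y": 0.01,"z": 0,"rx": 0,"ry": 0,"rz": 0,"hand": 0.9},{"x": 0,"y": 0.01,"z": 0,"rx": 0,"ry": 0,"rz": 0,"hand": 0.9},{"x": 0,"y": 0.01,"z": 0,"rx": 0,"ry": 0,"rz": 0,"hand": 0.9},{"x": 0,"y": 0.01,"z": 0,"rx": 0,"ry": 0,"rz": 0,"hand": 0.9},{"x": 0,"y": 0.006,"z": 0,"rx": 0,"ry": 0,"rz": 0,"hand": 0.9}]}}

```text
clock: 5.15
position: [0.5986, 0.0043, 0.1336]
tool_rot: [-0.0, 0.998, -0.064, -0.0]
contact_force: [4.8, 2.1, -8.9]
finger_gap: 0.0125
grasp_force: 29.4
```

{"fn": "servo_tool", "kwargs": {"targets": [{"x": 0.001,"y": 0.003,"z": 0.001,"rx": 0,"ry": 0,"rz": 0,"hand": 0.9},{"x": 0,"y": 0.002,"z": 0,"rx": 0,"ry": 0,"rz": 0,"hand": 0.9},{"x": 0,"y": 0.002,"z": 0,"rx": 0,"ry": 0,"rz": 0,"hand": 0.9},{"x": 0,"y": 0.002,"z": 0,"rx": 0,"ry": 0,"rz": 0,"hand": 0.9},{"x": 0,"y": 0,"z": 0,"rx": 0,"ry": 0,"rz": 0,"hand": 0.9},{"x": 0,"y": 0,"z": 0,"rx": 0,"ry": 0,"rz": 0,"hand": 0.9},{"x": 0,"y": 0,"z": 0,"rx": 0,"ry": 0,"rz": 0,"hand": 0.9},{"x": 0,"y": 0,"z": 0,"rx": 0,"ry": 0,"rz": 0,"hand": 0.9},{"x": 0,"y": 0,"z": 0,"rx": 0,"ry": 0,"rz": 0,"hand": 0.9},{"x": 0,"y": 0,"z": 0,"rx": 0,"ry": 0,"rz": 0,"hand": 0.9}]}}

```text
clock: 6.4
position: [0.5979, -0.0024, 0.1335]
tool_rot: [-0.001, 0.998, -0.064, -0.001]
contact_force: [-1.8, 6.4, -0.8]
finger_gap: 0.0125
grasp_force: 30.3
```

{"fn": "servo_tool", "kwargs": {"targets": [{"x": 0,"y": 0.002,"z": 0,"rx": 0,"ry": 0,"rz": 0,"hand": 0.9},{"x": 0,"y": 0.002,"z": 0,"rx": 0,"ry": 0,"rz": 0,"hand": 0.9},{"x": 0,"y": 0,"z": 0,"rx": 0,"ry": 0,"rz": 0,"hand": 0.9},{"x": 0,"y": 0,"z": 0,"rx": 0,"ry": 0,"rz": 0,"hand": 0.9},{"x": 0,"y": 0,"z": 0,"rx": 0,"ry": 0,"rz": 0,"hand": 0.9},{"x": 0,"y": 0,"z": 0,"rx": 0,"ry": 0,"rz": 0,"hand": 0.9},{"x": 0,"y": 0,"z": 0,"rx": 0,"ry": 0,"rz": 0,"hand": 0.9},{"x": 0,"y": 0,"z": 0,"rx": 0,"ry": 0,"rz": 0,"hand": 0.9},{"x": 0,"y": 0,"z": 0,"rx": 0,"ry": 0,"rz": 0,"hand": 0.9},{"x": 0,"y": 0,"z": 0,"rx": 0,"ry": 0,"rz": 0,"hand": 0.9}]}}

```text
clock: 7.65
position: [0.5978, -0.0026, 0.1335]
tool_rot: [-0.005, 0.998, -0.064, -0.001]
contact_force: [-0.7, 16.9, -0.6]
finger_gap: 0.0125
grasp_force: 30.3
```

The grip force rose to 17 N with no motion, so the guard is at its stop and the grip point gives the rack origin (0.598, -0.003). I'll release it and back away, leaning the tool.

{"fn": "servo_tool", "kwargs": {"targets": [{"x": 0,"y": -0.003,"z": 0,"rx": 0,"ry": 0,"rz": 0,"hand": 0.9},{"x": 0,"y": -0.002,"z": 0,"rx": 0,"ry": 0,"rz": 0,"hand": 0.9},{"x": 0,"y": 0,"z": 0,"rx": 0,"ry": 0,"rz": 0,"hand": 0.4},{"x": 0,"y": 0,"z": 0,"rx": 0,"ry": 0,"rz": 0,"hand": 0.4},{"x": 0,"y": 0,"z": 0,"rx": 0,"ry": 0,"rz": 0,"hand": 0.4},{"x": 0,"y": 0,"z": 0,"rx": 0,"ry": 0,"rz": 0,"hand": 0.4},{"x": 0,"y": 0,"z": -0.02,"rx": 0,"ry": 0,"rz": 0,"hand": 0.4},{"x": 0,"y": 0,"z": -0.04,"rx": 0,"ry": 0,"rz": 0,"hand": 0.4},{"x": -0.03,"y": 0,"z": -0.03,"rx": 0,"ry": 0,"rz": 0,"hand": 0.4},{"x": -0.05,"y": 0,"z": 0,"rx": 0,"ry": 0,"rz": 0,"hand": 0.4}]}}

```text
clock: 8.9
position: [0.5213, 0.0071, 0.2258]
tool_rot: [-0.0, 0.998, -0.064, 0.003]
contact_force: [-1.2, 0.6, -0.4]
finger_gap: 0.0512
grasp_force: 0.0
```

{"fn": "servo_tool", "kwargs": {"targets": [{"x": -0.05,"y": 0,"z": 0,"rx": 0,"ry": 0,"rz": 0,"hand": 0.4},{"x": 0,"y": 0,"z": 0,"rx": 0,"ry": 0.175,"rz": 0,"hand": 0.4},{"x": 0,"y": 0,"z": 0,"rx": 0,"ry": 0.175,"rz": 0,"hand": 0.4},{"x": 0,"y": 0,"z": 0,"rx": 0,"ry": 0.175,"rz": 0,"hand": 0.4},{"x": 0,"y": 0,"z": 0,"rx": 0,"ry": 0.175,"rz": 0,"hand": 0.4},{"x": 0,"y": 0,"z": 0,"rx": 0,"ry": 0,"rz": 0,"hand": 0.4},{"x": 0,"y": 0,"z": 0,"rx": 0,"ry": 0,"rz": 0,"hand": 0.4},{"x": 0,"y": 0,"z": 0,"rx": 0,"ry": 0,"rz": 0,"hand": 0.4},{"x": 0,"y": 0,"z": 0,"rx": 0,"ry": 0,"rz": 0,"hand": 0.4},{"x": 0,"y": 0,"z": 0,"rx": 0,"ry": 0,"rz": 0,"hand": 0.4}]}}

```text
clock: 10.15
position: [0.471, 0.0115, 0.2235]
tool_rot: [0.024, 0.94, -0.062, 0.334]
contact_force: [-1.0, -0.3, 0.3]
finger_gap: 0.0513
grasp_force: 0.0
```

Run:
```python
from h import *
s,c=snap("w2");print(s["position"],rot(s).as_matrix()[:,2],s["joint_positions"],s["finger_gap"])
```

```text
[0.47098613 0.01147509 0.2235114 ] [ 0.62580972 -0.08665273 -0.7751474 ] [ 0.10805327 -0.11835426  2.263535   -0.4503061   0.36076704  2.18083871] 0.05134060994044028
```

View pics/w2.png

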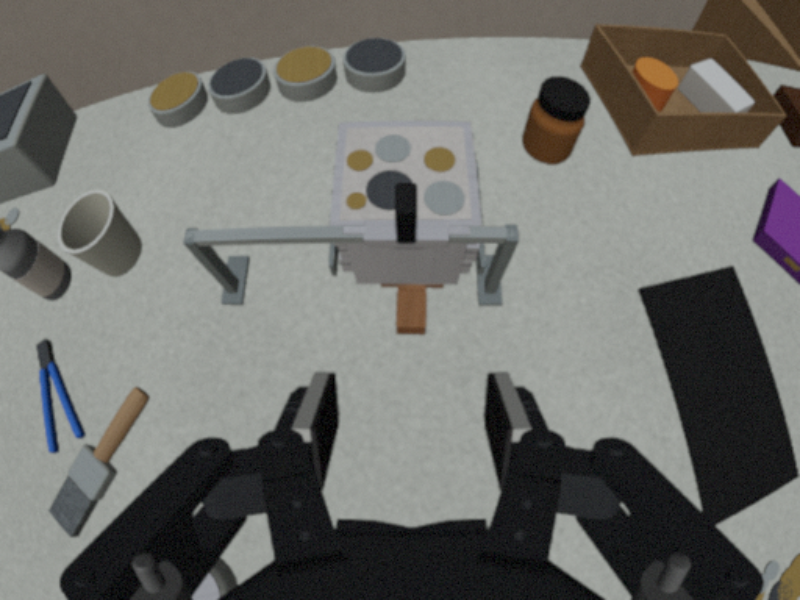

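The wrist view shows the guard shut before the trays, with its handle at (405,212) above the trays' centre. The paddle handle's top face spans about (397..427, 288..320), with its front bottom edge at row 333.

Run:
```python
from h import *
s,c=pickle.load(open("w2.pkl","rb"))
p=c["pixels"].astype(int);hsv=p[:,:,0]-p[:,:,2]
m=(hsv>35).astype(np.uint8);m[:175]=0;m[220:]=0;m[:,:240]=0;m[:,290:]=0
ys,xs=np.nonzero(m);V=p.sum(2)
for y in range(ys.min(),ys.max()+1):print(y,xs[ys==y].min(),xs[ys==y].max(),int(V[y,262]))
k=lambda u,v:(u*.64-.18,v*.64-.18)
w=lambda u,v,z:wrist(s,c,k(u,v),z)
O=np.array([.5978,-.0026]);a=-.13;M=np.array([[np.cos(a),np.sin(a)],[-np.sin(a),np.cos(a)]])
for n,q in dict(L=(188,237,.108),R=(517,233,.108),nbL=(397,333,0),nbR=(426,333,0),ntL=(397,319,.024),ntR=(427,319,.024),rtL=(399,289,.024),rtR=(427,289,.024)).items():
    X=w(*q);print(n,X.round(4),(M@(X[:2]-O)).round(4))
```

```text
182 255 271 285
183 255 272 270
184 255 271 267
185 255 271 251
186 255 271 256
187 255 271 258
188 255 272 268
189 255 272 266
190 255 272 259
191 255 272 258
192 254 272 244
193 254 272 254
194 254 272 254
195 254 272 262
196 254 272 245
197 254 271 255
198 254 272 266
199 254 272 250
200 254 271 277
201 254 271 264
202 254 272 264
203 254 271 274
204 254 271 261
205 254 271 275
206 254 271 265
207 254 271 262
208 254 271 263
209 254 271 226
210 255 270 200
211 255 271 194
212 255 271 205
L [0.6174 0.1623 0.108 ] [-0.0019  0.1661]
R [ 0.5854 -0.0814  0.108 ] [-0.0021 -0.0797]
nbL [0.5557 0.0113 0.    ] [-0.0436  0.0083]
nbR [ 0.5523 -0.0142  0.    ] [-0.0436 -0.0174]
ntL [0.5606 0.0101 0.024 ] [-0.0385  0.0078]
ntR [ 0.5573 -0.0149  0.024 ] [-0.0386 -0.0174]
rtL [0.5874 0.0051 0.024 ] [-0.0113  0.0063]
rtR [ 0.5843 -0.0188  0.024 ] [-0.0113 -0.0178]
```

Run:
```python
from h import *
from cell import ctrl
s=ctrl.get_state();T=down(-.137,.55);zt=T.apply([0,0,1]);g=np.array([.570,-.004,.025])
tcp=g+.005*zt;print(tcp,zt);plan(s,tcp-.08*zt,T);plan(s,tcp)
# shift expressed after the turn
print("after turn:",T.inv().apply(tcp-.08*zt-s["position"]).round(4))
```

```text
[ 0.57258895 -0.00435692  0.02073738] [ 0.51778974 -0.07138436 -0.85252452]
total tool shift [-0.0375  0.0015  0.1429] dist 0.1478
turn [ 0.0008 -0.1338  0.0063]
total tool shift [-0.0482  0.0014  0.2222] dist 0.2274
after turn: [-0.0181  0.0018  0.1466]
```

{"fn": "servo_tool", "kwargs": {"targets": [{"x": 0,"y": 0,"z": 0,"rx": 0,"ry": -0.134,"rz": 0.006,"hand": 0.4},{"x": -0.006,"y": 0.002,"z": 0,"rx": 0,"ry": 0,"rz": 0,"hand": 0.4},{"x": -0.006,"y": 0,"z": 0.037,"rx": 0,"ry": 0,"rz": 0,"hand": 0.4},{"x": -0.006,"y": 0,"z": 0.04,"rx": 0,"ry": 0,"rz": 0,"hand": 0.4},{"x": 0,"y": 0,"z": 0.04,"rx": 0,"ry": 0,"rz": 0,"hand": 0.4},{"x": 0,"y": 0,"z": 0.03,"rx": 0,"ry": 0,"rz": 0,"hand": 0.4},{"x": 0,"y": 0,"z": 0.02,"rx": 0,"ry": 0,"rz": 0,"hand": 0.4},{"x": 0,"y": 0,"z": 0,"rx": 0,"ry": 0,"rz": 0,"hand": 0.4},{"x": 0,"y": 0,"z": 0,"rx": 0,"ry": 0,"rz": 0,"hand": 0.4},{"x": 0,"y": 0,"z": 0,"rx": 0,"ry": 0,"rz": 0,"hand": 0.4}]}}

```text
clock: 11.45
position: [0.5416, -0.001, 0.0747]
tool_rot: [0.017, 0.961, -0.066, 0.27]
contact_force: [-0.1, 1.1, 0.0]
finger_gap: 0.0514
grasp_force: 0.0
```

Run:
```python
from h import *
s,c=snap("w3");print(s["position"],s["joint_positions"])
T=down(-.137,.55);zt=T.apply([0,0,1]);plan(s,np.array([.570,-.004,.025])+.005*zt,T)
p=c["pixels"].astype(int);m=(p[:,:,0]-p[:,:,2]>35).astype(np.uint8);m[:,:200]=0;m[:,330:]=0
n,l,st,ce=cv2.connectedComponentsWithStats(m);print(st[st[:,4]>80],c["cx"])
```

```text
[ 0.54157719 -0.00095314  0.0746852 ] [ 0.02792638  0.25799242  2.26818274 -0.84872101  0.11117526  2.55797979]
total tool shift [-0.0015 -0.0007  0.0623] dist 0.0623
turn [-0.0022  0.0025 -0.0004]
[[     0      0    512    384 193935]
 [   274     27     37     27    780]
 [   200     32     13     22    219]
 [   244    180     33     53   1651]] 262.90394114992034
```

View pics/w3.png

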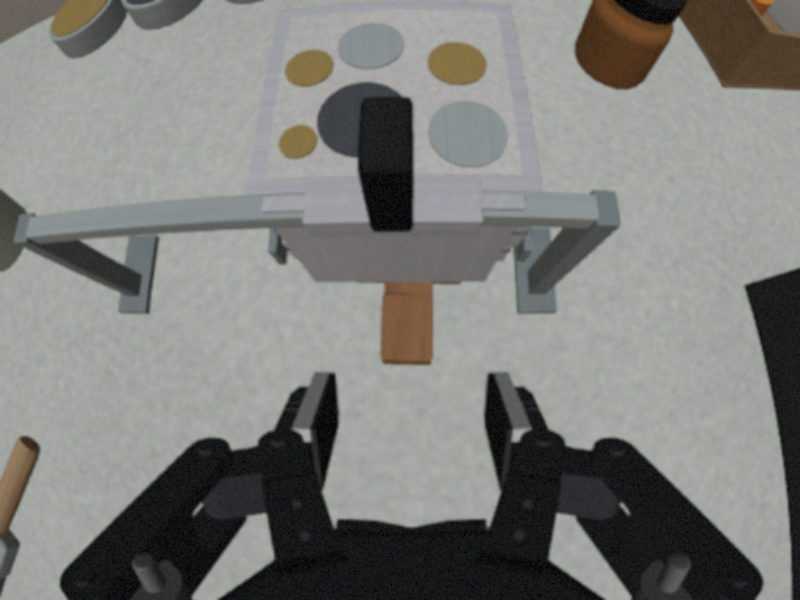

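The wrist view shows the handle centred between the jaws at about (407,330), but j5 (0.11) and j6 (2.558) are at their range limits. I'll fit a planar arm model and pick a lean that stays inside the ranges.

```bash
cat > kin.py <<'E'
from h import *
from scipy.optimize import fsolve
S=[pickle.load(open(f"w{i}.pkl","rb"))[0] for i in(1,2,3)]
D=[(s["position"],s["joint_positions"],rot(s).apply([0,0,1])) for s in S]
D+=[(np.array([.13648,-.55815,.21768]),np.array([-1.351,.32024,1.56551]),np.array([0,0,-1.])),(np.array([.4597,-.10745,.24831]),np.array([-.25375,.13723,1.73285]),np.array([0,0,-1.]))]
A=[];b=[]
for p,q,t in D:
    u=np.array([np.cos(q[0]),np.sin(q[0])])
    A+=[[1,0,np.sin(q[1]),np.sin(q[1]+q[2]),u@t[:2]],[0,1,np.cos(q[1]),np.cos(q[1]+q[2]),t[2]]];b+=[u@p[:2],p[2]]
X,res,rk,sv=np.linalg.lstsq(np.array(A),np.array(b),rcond=None)
if __name__=="__main__":print(X,res,rk,(np.array(A)@X-b).round(4))
def ik(p,T,q0=(.3,2.2)):
    """wrist: returns j1,j2,j3, lateral and pitch bend between forearm and tool"""
    a,h,L2,L3,d=X;t=T.apply([0,0,1]);w=p-d*t;j1=np.arctan2(w[1],w[0]);r=np.hypot(w[0],w[1])
    f=lambda q:[a+L2*np.sin(q[0])+L3*np.sin(q[0]+q[1])-r,h+L2*np.cos(q[0])+L3*np.cos(q[0]+q[1])-w[2]]
    j2,j3=fsolve(f,q0);sg=j2+j3
    F=np.array([np.cos(j1)*np.sin(sg),np.sin(j1)*np.sin(sg),np.cos(sg)])
    n=np.array([-np.sin(j1),np.cos(j1),0]);m=np.cross(n,F) # m: direction tool bends for +j5
    j5=np.arccos(F@t);j4=np.arctan2(t@n,t@m)
    return np.round([j1,j2,j3,j4,j5],3)
E
python3 - <<'E'
from kin import *
print(X,(np.array(A)@X-b).round(4))
for s in S:print(ik(s["position"],rot(s)),s["joint_positions"].round(3))
for L in(.55,.45,.4,.35,.3,.25):
  for g in([.566,-.0035,.024],[.40,0.02,.03]):
    T=down(-.137,L);print(L,g,ik(np.array(g)+.005*T.apply([0,0,1]),T))
E
```

```text
[0.01796615 0.10100579 0.57071484 0.39590727 0.30015234] [-0.0044  0.0016 -0.0026 -0.0035  0.005  -0.0014 -0.0004  0.0022  0.0024
  0.0012]
[ 0.157  0.384  1.42  -0.     1.337] [ 0.138  0.376  1.429 -0.     1.337  1.835]
[ 0.132 -0.118  2.252 -0.471  0.379] [ 0.108 -0.118  2.264 -0.45   0.361  2.181]
[ 0.051  0.249  2.277 -0.9    0.122] [ 0.028  0.258  2.268 -0.849  0.111  2.558]
0.55 [0.566, -0.0035, 0.024] [ 0.042  0.39   2.283 -2.242  0.119]
0.55 [0.4, 0.02, 0.03] [ 0.165  0.204  2.638 -2.538  0.277]
0.45 [0.566, -0.0035, 0.024] [ 0.032  0.39   2.21  -0.645  0.122]
0.45 [0.4, 0.02, 0.03] [ 0.137  0.187  2.563 -1.925  0.126]
0.4 [0.566, -0.0035, 0.024] [ 0.027  0.394  2.173 -0.342  0.191]
0.4 [0.4, 0.02, 0.03] [ 0.124  0.186  2.526 -1.182  0.109]
0.35 [0.566, -0.0035, 0.024] [ 0.022  0.4    2.135 -0.208  0.266]
0.35 [0.4, 0.02, 0.03] [ 0.112  0.189  2.49  -0.608  0.149]
0.3 [0.566, -0.0035, 0.024] [ 0.018  0.409  2.098 -0.136  0.341]
0.3 [0.4, 0.02, 0.03] [ 0.101  0.194  2.455 -0.339  0.211]
0.25 [0.566, -0.0035, 0.024] [ 0.013  0.419  2.06  -0.092  0.416]
0.25 [0.4, 0.02, 0.03] [ 0.091  0.203  2.421 -0.204  0.28 ]
```

Run:
```python
from kin import *
from cell import ctrl
s=ctrl.get_state();T=down(-.137,.38);zt=T.apply([0,0,1]);tcp=np.array([.5645,-.0033,.025])+.005*zt
plan(s,tcp,T);print("after turn",T.inv().apply(tcp-s["position"]).round(4),ik(s["position"],T),ik(tcp,T))
p2=tcp-.045*T.apply([1,0,0])*0-np.array([.045*np.cos(.13),-.045*np.sin(.13),0]);print(ik(p2,T))
print("x fwd dir in tool",T.inv().apply([np.cos(-.13),np.sin(-.13),0]).round(3))
```

```text
total tool shift [-0.0072 -0.0007  0.0593] dist 0.0597
turn [-0.0022 -0.1677 -0.0002]
after turn [ 0.0028 -0.0008  0.0597] [ 0.033  0.27   2.151 -0.183  0.351] [ 0.026  0.393  2.16  -0.277  0.222]
[ 0.042  0.341  2.262 -0.385  0.177]
x fwd dir in tool [ 0.929 -0.007  0.371]
```

{"fn": "servo_tool", "kwargs": {"targets": [{"x": 0,"y": 0,"z": 0,"rx": 0,"ry": -0.084,"rz": 0,"hand": 0.4},{"x": 0,"y": 0,"z": 0,"rx": 0,"ry": -0.084,"rz": 0,"hand": 0.4},{"x": 0.003,"y": -0.001,"z": 0.01,"rx": 0,"ry": 0,"rz": 0,"hand": 0.4},{"x": 0,"y": 0,"z": 0.015,"rx": 0,"ry": 0,"rz": 0,"hand": 0.4},{"x": 0,"y": 0,"z": 0.015,"rx": 0,"ry": 0,"rz": 0,"hand": 0.4},{"x": 0,"y": 0,"z": 0.01,"rx": 0,"ry": 0,"rz": 0,"hand": 0.4},{"x": 0,"y": 0,"z": 0.006,"rx": 0,"ry": 0,"rz": 0,"hand": 0.4},{"x": 0,"y": 0,"z": 0.003,"rx": 0,"ry": 0,"rz": 0,"hand": 0.4},{"x": 0,"y": 0,"z": 0,"rx": 0,"ry": 0,"rz": 0,"hand": 0.4},{"x": 0,"y": 0,"z": 0,"rx": 0,"ry": 0,"rz": 0,"hand": 0.4}], "grip_force": 60}}

```text
clock: 12.75
position: [0.5707, -0.012, 0.0225]
tool_rot: [0.024, 0.973, -0.07, 0.216]
contact_force: [0.6, -0.2, 0.5]
finger_gap: 0.0513
grasp_force: 0.0
```

Run:
```python
from kin import *
s,c=snap("w4");T=down(-.137,.38);zt=T.apply([0,0,1]);tcp=np.array([.5645,-.0033,.025])+.005*zt
print(s["position"],s["joint_positions"].round(3));plan(s,tcp,T)
```

```text
[ 0.57067994 -0.01204691  0.02246699] [ 0.004  0.395  2.175 -0.514  0.16   2.21 ]
total tool shift [-0.0059 -0.0078 -0.0006] dist 0.0098
turn [ 0.0188 -0.0586 -0.0029]
```

View pics/w4.png

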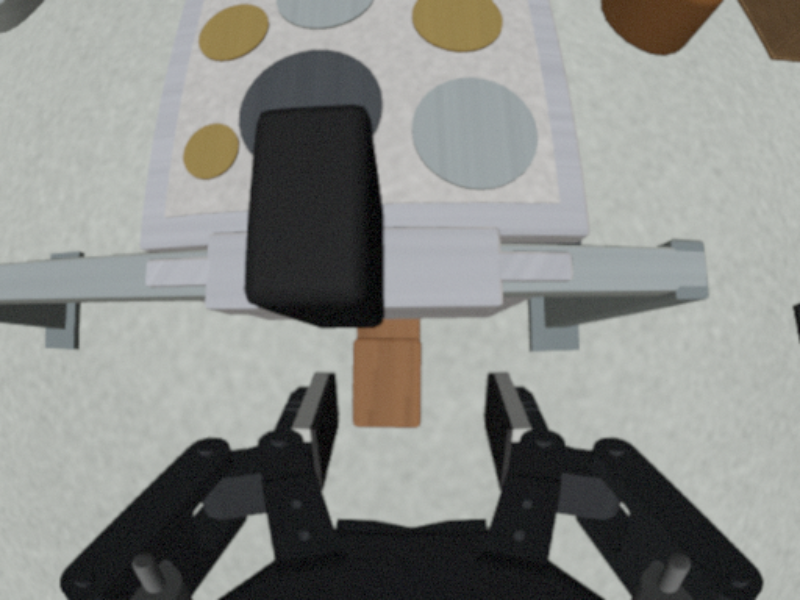

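The wrist view shows the handle at (387,380), left of the jaw centre at (411), which matches the measured 8 mm offset. I'll correct it.

{"fn": "servo_tool", "kwargs": {"targets": [{"x": 0,"y": 0,"z": -0.006,"rx": 0.005,"ry": -0.015,"rz": 0,"hand": 0.4},{"x": -0.001,"y": -0.002,"z": 0,"rx": 0.005,"ry": -0.015,"rz": 0,"hand": 0.4},{"x": -0.001,"y": -0.002,"z": 0,"rx": 0.005,"ry": -0.015,"rz": 0,"hand": 0.4},{"x": -0.002,"y": -0.002,"z": 0,"rx": 0.004,"ry": -0.014,"rz": 0,"hand": 0.4},{"x": -0.002,"y": -0.002,"z": 0,"rx": 0,"ry": 0,"rz": 0,"hand": 0.4},{"x": 0,"y": 0,"z": 0.003,"rx": 0,"ry": 0,"rz": 0,"hand": 0.4},{"x": 0,"y": 0,"z": 0.002,"rx": 0,"ry": 0,"rz": 0,"hand": 0.4},{"x": 0,"y": 0,"z": 0,"rx": 0,"ry": 0,"rz": 0,"hand": 0.4},{"x": 0,"y": 0,"z": 0,"rx": 0,"ry": 0,"rz": 0,"hand": 0.4},{"x": 0,"y": 0,"z": 0,"rx": 0,"ry": 0,"rz": 0,"hand": 0.4}]}}

```text
clock: 14.05
position: [0.5656, -0.0032, 0.0206]
tool_rot: [0.013, 0.98, -0.069, 0.188]
contact_force: [-0.2, -0.5, 1.1]
finger_gap: 0.0513
grasp_force: 0.0
```

Run:
```python
from kin import *
from cell import ctrl
s=ctrl.get_state();T=down(-.137,.38);zt=T.apply([0,0,1]);tcp=np.array([.5645,-.0033,.025])+.005*zt
print(s["position"],s["joint_positions"].round(3));plan(s,tcp,T)
```

```text
[ 0.56561655 -0.00321761  0.02058202] [ 0.004  0.397  2.142 -0.227  0.233  1.926]
total tool shift [0.0006 0.0002 0.0005] dist 0.0008
turn [-0.0001  0.001  -0.0027]
```

Well placed. I'll close on the handle.

{"fn": "servo_tool", "kwargs": {"targets": [{"x": 0,"y": 0,"z": 0,"rx": 0,"ry": 0,"rz": 0,"hand": 0.55},{"x": 0,"y": 0,"z": 0,"rx": 0,"ry": 0,"rz": 0,"hand": 0.6},{"x": 0,"y": 0,"z": 0,"rx": 0,"ry": 0,"rz": 0,"hand": 0.7},{"x": 0,"y": 0,"z": 0,"rx": 0,"ry": 0,"rz": 0,"hand": 0.9},{"x": 0,"y": 0,"z": 0,"rx": 0,"ry": 0,"rz": 0,"hand": 0.9},{"x": 0,"y": 0,"z": 0,"rx": 0,"ry": 0,"rz": 0,"hand": 0.9},{"x": 0,"y": 0,"z": 0,"rx": 0,"ry": 0,"rz": 0,"hand": 0.9},{"x": 0,"y": 0,"z": 0,"rx": 0,"ry": 0,"rz": 0,"hand": 0.9},{"x": 0,"y": 0,"z": 0,"rx": 0,"ry": 0,"rz": 0,"hand": 0.9},{"x": 0,"y": 0,"z": 0,"rx": 0,"ry": 0,"rz": 0,"hand": 0.9}]}}

```text
clock: 15.3
position: [0.5656, -0.0032, 0.0206]
tool_rot: [0.013, 0.98, -0.069, 0.188]
contact_force: [1.5, -0.5, 0.9]
finger_gap: 0.0085
grasp_force: 0.0
```

The gap is 8.5 mm with no force, so it closed on nothing. I'll take a look.

Run:
```python
from kin import *
s,c=snap("w5");print(s["position"],s["joint_positions"].round(3),s["finger_gap"],s["grasp_force"])
```

```text
[ 0.56562644 -0.00320096  0.02057852] [ 0.004  0.397  2.142 -0.227  0.233  1.926] 0.008454490710128578 0.0
```

View pics/w5.png

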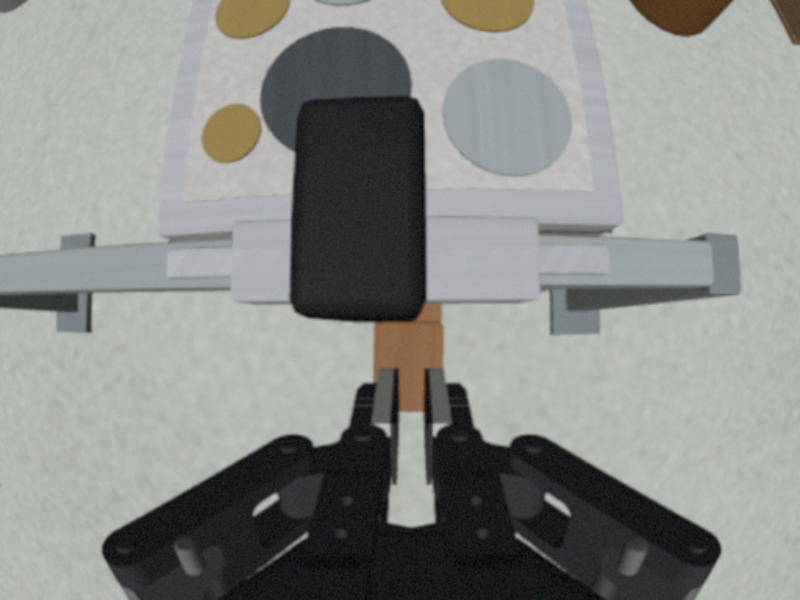

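Run:
```python
from kin import *
O=np.array([.5978,-.0026]);a=-.13;M=np.array([[np.cos(a),np.sin(a)],[-np.sin(a),np.cos(a)]])
def wp(c,X):
    T=np.linalg.inv(np.array(c["tool_from_camera"]));v=T[:3,:3]@X+T[:3,3];th=np.arctan2(np.hypot(v[0],v[1]),v[2]);r=th*c["fx"];e=v[:2]/np.hypot(v[0],v[1]);return ((np.array([c["cx"],c["cy"]])+r*e)/.64).round(1)
for n,rows in(("w3",[((382,432),363),((382,432),357),((386,432),293)]),("w4",[((353,420),426),((357,420),339)]),("w5",[((374,442),411),((374,442),322)])):
    s,c=pickle.load(open(n+".pkl","rb"))
    for us,v in rows:
        for z in(0,.024,.05):
            print(n,v,z,[(M@(wrist(s,c,(u*.64-.18,v*.64-.18),z)[:2]-O)).round(4).tolist() for u in us])
s,c=pickle.load(open("w5.pkl","rb"))
for X in([.011,-.006,.014],[-.011,-.006,.014],[0,0,0],[.011,-.012,-.005]):print(X,wp(c,np.array(X)))
R=rot(s);g=s["position"];
for t in([.011,0,.014],[-.011,0,.014],[0,0,-.005]):w=g+R.apply(t);print((M@(w[:2]-O)).round(4),w[2].round(4))
```

```text
w3 363 0 [[-0.0442, 0.0097], [-0.0444, -0.0171]]
w3 363 0.024 [[-0.0464, 0.0082], [-0.0466, -0.0161]]
w3 363 0.05 [[-0.0488, 0.0065], [-0.049, -0.0149]]
w3 357 0 [[-0.041, 0.0097], [-0.0411, -0.0172]]
w3 357 0.024 [[-0.0435, 0.0082], [-0.0437, -0.0161]]
w3 357 0.05 [[-0.0462, 0.0065], [-0.0464, -0.015]]
w3 293 0 [[-0.0056, 0.0077], [-0.0057, -0.0177]]
w3 293 0.024 [[-0.0115, 0.0063], [-0.0117, -0.0166]]
w3 293 0.05 [[-0.018, 0.0049], [-0.0181, -0.0154]]
w4 426 0 [[-0.0478, 0.0115], [-0.0482, -0.0169]]
w4 426 0.024 [[-0.0442, 0.0089], [-0.0445, -0.0161]]
w4 426 0.05 [[-0.0402, 0.006], [-0.0404, -0.0152]]
w4 339 0 [[-0.0107, 0.0092], [-0.0111, -0.0175]]
w4 339 0.024 [[-0.0116, 0.0068], [-0.0119, -0.0167]]
w4 339 0.05 [[-0.0125, 0.0042], [-0.0128, -0.0157]]
w5 411 0 [[-0.0488, 0.0108], [-0.049, -0.0179]]
w5 411 0.024 [[-0.0444, 0.0088], [-0.0447, -0.0163]]
w5 411 0.05 [[-0.0397, 0.0066], [-0.0399, -0.0146]]
w5 322 0 [[-0.0111, 0.0103], [-0.0114, -0.0182]]
w5 322 0.024 [[-0.0115, 0.0084], [-0.0117, -0.0166]]
w5 322 0.05 [[-0.0118, 0.0063], [-0.012, -0.0149]]
[0.011, -0.006, 0.014] [394.8 334.5]
[-0.011, -0.006, 0.014] [395.5 383.7]
[0, 0, 0] [410.1 375.9]
[0.011, -0.012, -0.005] [376.2 354.9]
[-0.0164 -0.0049] 0.0116
[-0.0369 -0.0047] 0.0035
[-0.0337 -0.0048] 0.0252
```

Run:
```python
from kin import *
from scipy.optimize import fsolve
def wp(c,X):
    T=np.linalg.inv(np.array(c["tool_from_camera"]));v=T[:3,:3]@X+T[:3,3];th=np.arctan2(np.hypot(v[0],v[1]),v[2]);r=th*c["fx"];e=v[:2]/np.hypot(v[0],v[1]);return (np.array([c["cx"],c["cy"]])+r*e)/.64
for n,pts in(("w1",[(323,375),(500,375)]),("w3",[(336,375),(487,375)]),("w5",[(398,370),(425,370)])):
    s,c=pickle.load(open(n+".pkl","rb"))
    for x in(.011,.005,0,-.005):
        print(n,s["finger_gap"].round(4),x,[fsolve(lambda q:wp(c,np.array([x,q[0],q[1]]))-u,[0.,0]).round(4).tolist() for u in pts])
    p=c["pixels"].astype(int).sum(2);print([int(p[r,248]) for r in range(205,275,4)])
```

```text
Traceback (most recent call last):
AttributeError: 'float' object has no attribute 'round'
```

Run:
```python
from kin import *
from scipy.optimize import fsolve
def wp(c,X):
    T=np.linalg.inv(np.array(c["tool_from_camera"]));v=T[:3,:3]@X+T[:3,3];th=np.arctan2(np.hypot(v[0],v[1]),v[2]);r=th*c["fx"];e=v[:2]/np.hypot(v[0],v[1]);return (np.array([c["cx"],c["cy"]])+r*e)/.64
for n,pts in(("w1",[(323,375),(500,375)]),("w3",[(336,375),(487,375)]),("w5",[(398,370),(425,370)])):
    s,c=pickle.load(open(n+".pkl","rb"))
    for x in(.011,.005,0,-.005):
        print(n,round(s["finger_gap"],4),x,[fsolve(lambda q:wp(c,np.array([x,q[0],q[1]]))-u,[0.,0]).round(4).tolist() for u in pts])
```

```text
w1 0.0598 0.011 [[-0.0287, -0.0202], [0.0295, -0.0203]]
w1 0.0598 0.005 [[-0.0311, -0.0087], [0.032, -0.0089]]
w1 0.0598 0 [[-0.0332, 0.0008], [0.0341, 0.0006]]
w1 0.0598 -0.005 [[-0.0352, 0.0103], [0.0362, 0.0101]]
w3 0.0514 0.011 [[-0.0241, -0.0211], [0.0251, -0.0212]]
w3 0.0514 0.005 [[-0.0261, -0.0097], [0.0272, -0.0098]]
w3 0.0514 0 [[-0.0279, -0.0001], [0.029, -0.0002]]
w3 0.0514 -0.005 [[-0.0296, 0.0094], [0.0308, 0.0093]]
w5 0.0085 0.011 [[-0.004, -0.0167], [0.005, -0.0167]]
w5 0.0085 0.005 [[-0.0043, -0.0049], [0.0054, -0.005]]
w5 0.0085 0 [[-0.0046, 0.0049], [0.0057, 0.0048]]
w5 0.0085 -0.005 [[-0.0049, 0.0147], [0.0061, 0.0147]]
```

The image and the empty closure agree: the real fingertips are about 17 mm behind the reported TCP, not 14 mm ahead as stated. The guard block must have been held only at its top edge. I'll re-plan with the measured offset.

Run:
```python
from kin import *
from cell import ctrl
s=ctrl.get_state()
for L in(.2,.25,.3,.35,.38):
    T=down(-.137,L);zt=T.apply([0,0,1]);e=np.array([np.cos(.13),-np.sin(.13),0])
    for back in(0,.045):
        g=np.array([.5625,-.003,.026])-back*e;print(L,back,ik(g+.036*zt,T))
    R=T.as_matrix()
    print("  body corner rack x for half 38/42:",[round(-35-54*np.sin(L)+p*np.cos(L),1) for p in(38,42)],"tip low",round(26-19*np.cos(L)-11*np.sin(L),1))
for L in(0,.1,.2):
    T=down(-.137,L);zt=T.apply([0,0,1])
    for x in(.52,.48,.43,.40):print("stage2",L,x,ik(np.array([x,.005,.022])+.036*zt,T))
```

```text
0.2 0 [ 0.008  0.479  2.044 -0.07   0.421]
0.2 0.045 [ 0.021  0.429  2.151 -0.088  0.365]
  body corner rack x for half 38/42: [np.float64(-8.5), np.float64(-4.6)] tip low 5.2
0.25 0 [ 0.012  0.469  2.078 -0.108  0.349]
0.25 0.045 [ 0.026  0.42   2.184 -0.139  0.293]
  body corner rack x for half 38/42: [np.float64(-11.5), np.float64(-7.7)] tip low 4.9
0.3 0 [ 0.016  0.462  2.112 -0.166  0.275]
0.3 0.045 [ 0.031  0.413  2.217 -0.227  0.22 ]
  body corner rack x for half 38/42: [np.float64(-14.7), np.float64(-10.8)] tip low 4.6
0.35 0 [ 0.02   0.455  2.145 -0.27   0.202]
0.35 0.045 [ 0.035  0.408  2.25  -0.406  0.15 ]
  body corner rack x for half 38/42: [np.float64(-17.8), np.float64(-14.1)] tip low 4.4
0.38 0 [ 0.022  0.453  2.165 -0.381  0.159]
0.38 0.045 [ 0.039  0.407  2.27  -0.625  0.111]
  body corner rack x for half 38/42: [np.float64(-19.7), np.float64(-16.0)] tip low 4.3
stage2 0 0.52 [ 0.01   0.488  2.02  -0.     0.634]
stage2 0 0.48 [ 0.01   0.442  2.117 -0.     0.582]
stage2 0 0.43 [ 0.012  0.387  2.234 -0.     0.521]
stage2 0 0.4 [ 0.012  0.353  2.303 -0.     0.485]
stage2 0.1 0.52 [ 0.017  0.46   2.085 -0.032  0.498]
stage2 0.1 0.48 [ 0.019  0.416  2.18  -0.036  0.448]
stage2 0.1 0.43 [ 0.021  0.361  2.296 -0.042  0.387]
stage2 0.1 0.4 [ 0.023  0.328  2.364 -0.046  0.352]
stage2 0.2 0.52 [ 0.026  0.438  2.15  -0.092  0.357]
stage2 0.2 0.48 [ 0.028  0.395  2.244 -0.108  0.307]
stage2 0.2 0.43 [ 0.032  0.341  2.359 -0.137  0.247]
stage2 0.2 0.4 [ 0.035  0.31   2.426 -0.162  0.212]
```

Run:
```python
from kin import *
from cell import ctrl
s=ctrl.get_state();T=down(-.137,.32);zt=T.apply([0,0,1]);tcp=np.array([.5625,-.003,.026])+.036*zt
plan(s,tcp,T);print("after turn",T.inv().apply(tcp-s["position"]).round(4),tcp)
```

```text
total tool shift [-0.003   0.0002  0.0297] dist 0.0299
turn [-0.0002 -0.0589 -0.0027]
after turn [-0.0012  0.0002  0.0298] [ 0.57371829 -0.00454659 -0.00817248]
```

{"fn": "servo_tool", "kwargs": {"targets": [{"x": 0,"y": 0,"z": -0.01,"rx": 0,"ry": 0,"rz": 0,"hand": 0.4},{"x": 0,"y": 0,"z": 0,"rx": 0,"ry": -0.03,"rz": 0,"hand": 0.4},{"x": 0,"y": 0,"z": 0,"rx": 0,"ry": -0.03,"rz": 0,"hand": 0.4},{"x": -0.001,"y": 0,"z": 0,"rx": 0,"ry": 0,"rz": 0,"hand": 0.4},{"x": 0,"y": 0,"z": 0.008,"rx": 0,"ry": 0,"rz": 0,"hand": 0.4},{"x": 0,"y": 0,"z": 0.008,"rx": 0,"ry": 0,"rz": 0,"hand": 0.4},{"x": 0,"y": 0,"z": 0.008,"rx": 0,"ry": 0,"rz": 0,"hand": 0.4},{"x": 0,"y": 0,"z": 0.008,"rx": 0,"ry": 0,"rz": 0,"hand": 0.4},{"x": 0,"y": 0,"z": 0.004,"rx": 0,"ry": 0,"rz": 0,"hand": 0.4},{"x": 0,"y": 0,"z": 0,"rx": 0,"ry": 0,"rz": 0,"hand": 0.4}]}}

```text
clock: 16.6
position: [0.5721, -0.0041, -0.0051]
tool_rot: [0.011, 0.985, -0.069, 0.158]
contact_force: [0.0, -0.9, -0.4]
finger_gap: 0.0513
grasp_force: 0.0
```

No contact with the TCP reading below the bench, which confirms the offset. I'll close now.

{"fn": "servo_tool", "kwargs": {"targets": [{"x": 0,"y": 0,"z": 0.003,"rx": 0,"ry": 0,"rz": 0,"hand": 0.4},{"x": 0,"y": 0,"z": 0,"rx": 0,"ry": 0,"rz": 0,"hand": 0.5},{"x": 0,"y": 0,"z": 0,"rx": 0,"ry": 0,"rz": 0,"hand": 0.6},{"x": 0,"y": 0,"z": 0,"rx": 0,"ry": 0,"rz": 0,"hand": 0.7},{"x": 0,"y": 0,"z": 0,"rx": 0,"ry": 0,"rz": 0,"hand": 0.9},{"x": 0,"y": 0,"z": 0,"rx": 0,"ry": 0,"rz": 0,"hand": 0.9},{"x": 0,"y": 0,"z": 0,"rx": 0,"ry": 0,"rz": 0,"hand": 0.9},{"x": 0,"y": 0,"z": 0,"rx": 0,"ry": 0,"rz": 0,"hand": 0.9},{"x": 0,"y": 0,"z": 0,"rx": 0,"ry": 0,"rz": 0,"hand": 0.9},{"x": 0,"y": 0,"z": 0,"rx": 0,"ry": 0,"rz": 0,"hand": 0.9}]}}

```text
clock: 17.85
position: [0.5731, -0.0041, -0.0071]
tool_rot: [0.01, 0.985, -0.069, 0.159]
contact_force: [-3.4, 1.7, 5.5]
finger_gap: 0.025
grasp_force: 59.6
```

Run:
```python
from kin import *
from cell import ctrl
s=ctrl.get_state();print(s["joint_positions"].round(3));R=rot(s)
print("back dir in tool per 1:",R.inv().apply([-np.cos(.13),np.sin(.13),0]).round(3), "up",R.inv().apply([0,0,1]).round(3))
```

```text
[-0.003  0.461  2.102 -0.159  0.265  1.854]
back dir in tool per 1: [-0.949  0.01  -0.314] up [ 0.314 -0.001 -0.949]
```

Held: gap 25 mm, grip force 60 N. Now the first part of the pull.

{"fn": "servo_tool", "kwargs": {"targets": [{"x": -0.0025,"y": 0,"z": -0.0008,"rx": 0,"ry": 0,"rz": 0,"hand": 0.9},{"x": -0.0045,"y": 0,"z": -0.0015,"rx": 0,"ry": 0,"rz": 0,"hand": 0.9},{"x": -0.0045,"y": 0,"z": -0.0015,"rx": 0,"ry": 0,"rz": 0,"hand": 0.9},{"x": -0.0045,"y": 0,"z": -0.0015,"rx": 0,"ry": 0,"rz": 0,"hand": 0.9},{"x": -0.0045,"y": 0,"z": -0.0015,"rx": 0,"ry": 0,"rz": 0,"hand": 0.9},{"x": -0.0045,"y": 0,"z": -0.0015,"rx": 0,"ry": 0,"rz": 0,"hand": 0.9},{"x": -0.0045,"y": 0,"z": -0.0015,"rx": 0,"ry": 0,"rz": 0,"hand": 0.9},{"x": -0.0045,"y": 0,"z": -0.0015,"rx": 0,"ry": 0,"rz": 0,"hand": 0.9},{"x": -0.0045,"y": 0,"z": -0.0015,"rx": 0,"ry": 0,"rz": 0,"hand": 0.9},{"x": -0.0035,"y": 0,"z": -0.0012,"rx": 0,"ry": 0,"rz": 0,"hand": 0.9}]}}

```text
clock: 19.1
position: [0.5303, 0.002, -0.007]
tool_rot: [0.01, 0.985, -0.069, 0.16]
contact_force: [5.3, -0.2, -2.1]
finger_gap: 0.025
grasp_force: 59.6
```

Run:
```python
from kin import *
s,c=snap("w6")
O=np.array([.5978,-.0026]);a=-.13;M=np.array([[np.cos(a),np.sin(a)],[-np.sin(a),np.cos(a)]])
print(s["position"],s["joint_positions"].round(3),s["contact_force"])
p=c["pixels"].astype(int);m=(p[:,:,0]-p[:,:,2]>35).astype(np.uint8);m[:,:200]=0;m[:,330:]=0;m[:150]=0
ys,xs=np.nonzero(m)
for y in range(ys.min(),ys.max()+1,4):
    x=xs[ys==y]
    if len(x):print(y,x.min(),x.max(),[(M@(wrist(s,c,(u,y),.009)[:2]-O)).round(4).tolist() for u in(x.min()-.5,x.max()+.5)])
```

```text
[ 0.53025851  0.00204361 -0.00700764] [ 0.011  0.418  2.201 -0.221  0.21   1.929] [ 5.25915167 -0.19070451 -2.12046667]
150 211 316 [[-0.0164, 0.0231], [-0.017, -0.0336]]
154 211 316 [[-0.0186, 0.0231], [-0.0192, -0.0335]]
158 210 316 [[-0.0208, 0.0236], [-0.0213, -0.0335]]
162 210 316 [[-0.0229, 0.0236], [-0.0235, -0.0334]]
166 210 316 [[-0.025, 0.0236], [-0.0256, -0.0334]]
170 210 316 [[-0.0272, 0.0236], [-0.0277, -0.0333]]
174 210 316 [[-0.0293, 0.0236], [-0.0299, -0.0333]]
178 210 316 [[-0.0314, 0.0236], [-0.032, -0.0332]]
182 210 316 [[-0.0336, 0.0236], [-0.0341, -0.0332]]
186 210 316 [[-0.0357, 0.0236], [-0.0363, -0.0332]]
190 210 316 [[-0.0378, 0.0236], [-0.0384, -0.0332]]
194 210 316 [[-0.04, 0.0237], [-0.0405, -0.0331]]
198 210 316 [[-0.0421, 0.0237], [-0.0426, -0.0331]]
202 240 286 [[-0.0443, 0.0077], [-0.0446, -0.0171]]
206 240 286 [[-0.0464, 0.0077], [-0.0467, -0.0171]]
210 240 286 [[-0.0485, 0.0077], [-0.0488, -0.017]]
214 240 286 [[-0.0506, 0.0077], [-0.0509, -0.017]]
218 240 286 [[-0.0528, 0.0078], [-0.053, -0.017]]
222 240 286 [[-0.0549, 0.0078], [-0.0551, -0.017]]
226 238 288 [[-0.057, 0.0089], [-0.0573, -0.0181]]
230 237 288 [[-0.0591, 0.0095], [-0.0594, -0.0181]]
234 237 288 [[-0.0613, 0.0095], [-0.0616, -0.018]]
238 237 289 [[-0.0634, 0.0095], [-0.0637, -0.0186]]
242 237 289 [[-0.0656, 0.0096], [-0.0659, -0.0186]]
246 237 289 [[-0.0678, 0.0096], [-0.068, -0.0186]]
250 238 288 [[-0.07, 0.0091], [-0.0702, -0.018]]
254 238 288 [[-0.0721, 0.0092], [-0.0724, -0.018]]
258 238 288 [[-0.0744, 0.0092], [-0.0746, -0.0181]]
262 238 288 [[-0.0766, 0.0093], [-0.0768, -0.0181]]
266 238 288 [[-0.0788, 0.0093], [-0.0791, -0.0181]]
270 238 288 [[-0.0811, 0.0094], [-0.0813, -0.0181]]
274 238 288 [[-0.0833, 0.0095], [-0.0836, -0.0181]]
278 238 288 [[-0.0856, 0.0095], [-0.0859, -0.0181]]
282 238 288 [[-0.0879, 0.0096], [-0.0882, -0.0181]]
286 238 288 [[-0.0902, 0.0096], [-0.0905, -0.0181]]
```

Run:
```python
from kin import *
from cell import ctrl
s=ctrl.get_state();z0=rot(s).apply([0,0,1]);T=down(-.13,.05);zt=T.apply([0,0,1]);tcp=np.array([.5243,.0024,.0245])+.036*zt
q=s["position"]-.045*z0;plan(s,tcp,T);print("after",T.inv().apply(tcp-q).round(4),tcp,ik(tcp,T))
```

```text
total tool shift [-0.0049  0.0004  0.003 ] dist 0.0058
turn [ 1.000e-04 -2.709e-01 -9.200e-03]
after [0.0082 0.0005 0.0476] [ 0.52608407  0.00216676 -0.01145501] [ 0.008  0.474  2.039 -0.013  0.578]
```

{"fn": "servo_tool", "kwargs": {"targets": [{"x": 0,"y": 0,"z": 0,"rx": 0,"ry": 0,"rz": 0,"hand": 0.4},{"x": 0,"y": 0,"z": 0,"rx": 0,"ry": 0,"rz": 0,"hand": 0.4},{"x": 0,"y": 0,"z": 0,"rx": 0,"ry": 0,"rz": 0,"hand": 0.4},{"x": 0,"y": 0,"z": -0.02,"rx": 0,"ry": 0,"rz": 0,"hand": 0.4},{"x": 0,"y": 0,"z": -0.025,"rx": 0,"ry": 0,"rz": 0,"hand": 0.4},{"x": 0,"y": 0,"z": 0,"rx": 0,"ry": -0.09,"rz": -0.004,"hand": 0.4},{"x": 0,"y": 0,"z": 0,"rx": 0,"ry": -0.09,"rz": -0.004,"hand": 0.4},{"x": 0,"y": 0,"z": 0,"rx": 0,"ry": -0.091,"rz": 0,"hand": 0.4},{"x": 0.004,"y": 0,"z": 0,"rx": 0,"ry": 0,"rz": 0,"hand": 0.4},{"x": 0.004,"y": 0,"z": 0.01,"rx": 0,"ry": 0,"rz": 0,"hand": 0.4}]}}

```text
clock: 20.4
position: [0.5235, 0.0027, 0.0255]
tool_rot: [0.002, 0.998, -0.066, 0.024]
contact_force: [0.3, -0.9, -0.4]
finger_gap: 0.0514
grasp_force: 0.0
```

{"fn": "servo_tool", "kwargs": {"targets": [{"x": 0,"y": 0,"z": 0.01,"rx": 0,"ry": 0,"rz": 0,"hand": 0.4},{"x": 0,"y": 0,"z": 0.012,"rx": 0,"ry": 0,"rz": 0,"hand": 0.4},{"x": 0,"y": 0,"z": 0.01,"rx": 0,"ry": 0,"rz": 0,"hand": 0.4},{"x": 0,"y": 0,"z": 0.005,"rx": 0,"ry": 0,"rz": 0,"hand": 0.4},{"x": 0,"y": 0,"z": 0,"rx": 0,"ry": 0,"rz": 0,"hand": 0.5},{"x": 0,"y": 0,"z": 0,"rx": 0,"ry": 0,"rz": 0,"hand": 0.6},{"x": 0,"y": 0,"z": 0,"rx": 0,"ry": 0,"rz": 0,"hand": 0.7},{"x": 0,"y": 0,"z": 0,"rx": 0,"ry": 0,"rz": 0,"hand": 0.9},{"x": 0,"y": 0,"z": 0,"rx": 0,"ry": 0,"rz": 0,"hand": 0.9},{"x": 0,"y": 0,"z": 0,"rx": 0,"ry": 0,"rz": 0,"hand": 0.9}]}}

```text
clock: 21.65
position: [0.5258, 0.0025, -0.0106]
tool_rot: [0.002, 0.998, -0.066, 0.024]
contact_force: [-1.5, -0.2, 5.1]
finger_gap: 0.0252
grasp_force: 59.5
```

Run:
```python
from kin import *
from cell import ctrl
s=ctrl.get_state();R=rot(s);t=R.as_matrix();print(s["joint_positions"].round(3),t[:,2].round(3),"yaw",np.arctan2(t[1,0],t[0,0]).round(3))
print("back dir in tool:",R.inv().apply([-np.cos(.13),np.sin(.13),0]).round(3))
```

```text
[-0.013  0.481  2.    -0.011  0.612  1.698] [ 0.048 -0.007 -0.999] yaw -0.132
back dir in tool: [-0.999  0.002 -0.049]
```

{"fn": "servo_tool", "kwargs": {"targets": [{"x": -0.003,"y": 0,"z": -0.0002,"rx": 0,"ry": 0,"rz": 0,"hand": 0.9},{"x": -0.005,"y": 0,"z": -0.0002,"rx": 0,"ry": 0,"rz": 0,"hand": 0.9},{"x": -0.005,"y": 0,"z": -0.0003,"rx": 0,"ry": 0,"rz": 0,"hand": 0.9},{"x": -0.005,"y": 0,"z": -0.0002,"rx": 0,"ry": 0,"rz": 0,"hand": 0.9},{"x": -0.005,"y": 0,"z": -0.0003,"rx": 0,"ry": 0,"rz": 0,"hand": 0.9},{"x": -0.005,"y": 0,"z": -0.0002,"rx": 0,"ry": 0,"rz": 0,"hand": 0.9},{"x": -0.005,"y": 0,"z": -0.0003,"rx": 0,"ry": 0,"rz": 0,"hand": 0.9},{"x": -0.005,"y": 0,"z": -0.0002,"rx": 0,"ry": 0,"rz": 0,"hand": 0.9},{"x": -0.005,"y": 0,"z": -0.0003,"rx": 0,"ry": 0,"rz": 0,"hand": 0.9},{"x": -0.005,"y": 0,"z": -0.0002,"rx": 0,"ry": 0,"rz": 0,"hand": 0.9}]}}

```text
clock: 22.9
position: [0.4792, 0.0088, -0.0106]
tool_rot: [0.002, 0.998, -0.066, 0.026]
contact_force: [4.1, -0.8, 3.8]
finger_gap: 0.0247
grasp_force: 60.0
```

{"fn": "servo_tool", "kwargs": {"targets": [{"x": -0.005,"y": 0,"z": -0.0003,"rx": 0,"ry": 0,"rz": 0,"hand": 0.9},{"x": -0.005,"y": 0,"z": -0.0002,"rx": 0,"ry": 0,"rz": 0,"hand": 0.9},{"x": -0.005,"y": 0,"z": -0.0003,"rx": 0,"ry": 0,"rz": 0,"hand": 0.9},{"x": -0.005,"y": 0,"z": -0.0002,"rx": 0,"ry": 0,"rz": 0,"hand": 0.9},{"x": -0.005,"y": 0,"z": -0.0003,"rx": 0,"ry": 0,"rz": 0,"hand": 0.9},{"x": -0.005,"y": 0,"z": -0.0002,"rx": 0,"ry": 0,"rz": 0,"hand": 0.9},{"x": -0.005,"y": 0,"z": -0.0003,"rx": 0,"ry": 0,"rz": 0,"hand": 0.9},{"x": -0.005,"y": 0,"z": -0.0002,"rx": 0,"ry": 0,"rz": 0,"hand": 0.9},{"x": -0.005,"y": 0,"z": -0.0003,"rx": 0,"ry": 0,"rz": 0,"hand": 0.9},{"x": -0.003,"y": 0,"z": -0.0002,"rx": 0,"ry": 0,"rz": 0,"hand": 0.9}]}}

```text
clock: 24.15
position: [0.4303, 0.0152, -0.0106]
tool_rot: [0.002, 0.998, -0.066, 0.024]
contact_force: [4.8, 0.1, 5.4]
finger_gap: 0.0251
grasp_force: 60.3
```

Run:
```python
from kin import *
s,c=snap("w7")
O=np.array([.5978,-.0026]);a=-.13;M=np.array([[np.cos(a),np.sin(a)],[-np.sin(a),np.cos(a)]])
print(s["position"],s["joint_positions"].round(3),s["contact_force"])
p=c["pixels"].astype(int);m=(p[:,:,0]-p[:,:,2]>35).astype(np.uint8);m[:,:190]=0;m[:,340:]=0
n,l,st,ce=cv2.connectedComponentsWithStats(m);i=1+st[1:,4].argmax();ys,xs=np.nonzero(l==i);print(st[i])
for y in range(ys.min(),ys.max()+1,16):
    x=xs[ys==y];print(y,x.min(),x.max(),[(M@(wrist(s,c,(u,y),.009)[:2]-O)).round(4).tolist() for u in(x.min()-.5,x.max()+.5)])
```

```text
[ 0.43026213  0.01515522 -0.01061001] [ 0.014  0.38   2.216 -0.016  0.497  1.731] [4.76355631 0.11578185 5.38047777]
[  203     0   123   297 29151]
0 205 324 [[-0.0388, 0.023], [-0.0388, -0.0338]]
16 205 324 [[-0.0474, 0.0228], [-0.0474, -0.0335]]
32 204 324 [[-0.0556, 0.0231], [-0.0557, -0.0333]]
48 204 325 [[-0.0637, 0.0231], [-0.0637, -0.0337]]
64 204 325 [[-0.0715, 0.023], [-0.0715, -0.0336]]
80 204 325 [[-0.0792, 0.023], [-0.0793, -0.0336]]
96 204 324 [[-0.0868, 0.0231], [-0.0869, -0.0332]]
112 204 324 [[-0.0944, 0.0232], [-0.0945, -0.0333]]
128 204 324 [[-0.1019, 0.0234], [-0.102, -0.0334]]
144 204 323 [[-0.1095, 0.0237], [-0.1097, -0.0331]]
160 205 322 [[-0.1173, 0.0235], [-0.1174, -0.0329]]
176 205 321 [[-0.1251, 0.0238], [-0.1252, -0.0327]]
192 206 321 [[-0.1331, 0.0237], [-0.1333, -0.0331]]
208 239 288 [[-0.1413, 0.0077], [-0.1414, -0.017]]
224 239 288 [[-0.1498, 0.0079], [-0.1499, -0.0172]]
240 236 290 [[-0.1587, 0.0097], [-0.1588, -0.0185]]
256 237 289 [[-0.168, 0.0096], [-0.1681, -0.0183]]
272 238 288 [[-0.1779, 0.0094], [-0.178, -0.0181]]
288 238 288 [[-0.1884, 0.0098], [-0.1885, -0.0185]]
```

View pics/w7.png

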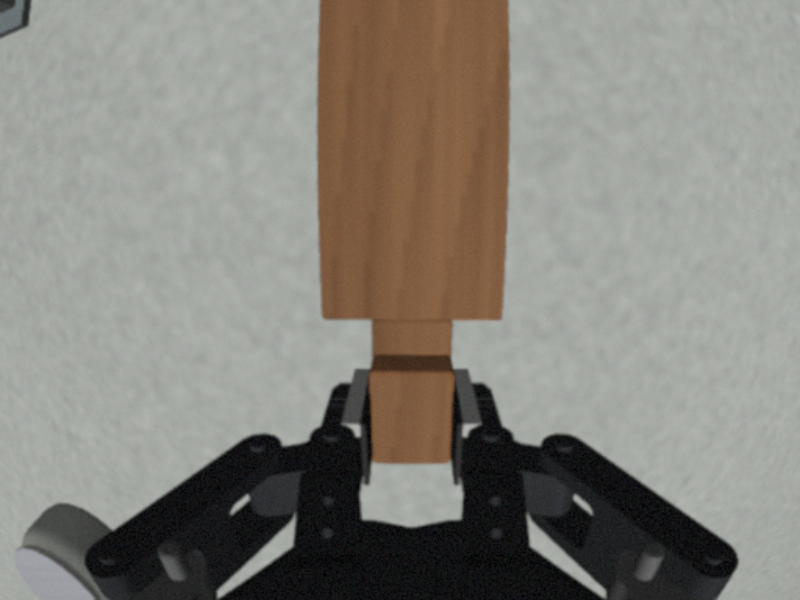

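The wrist view shows the paddle in the grip, with the blade's front edge at row 319 and the whole blade in front of the guard (tail at rack x about -24 mm). I'll lift it and carry it back.

{"fn": "servo_tool", "kwargs": {"targets": [{"x": 0,"y": 0,"z": 0,"rx": 0,"ry": 0,"rz": 0,"hand": 0.9},{"x": 0,"y": 0,"z": -0.006,"rx": 0,"ry": 0,"rz": 0,"hand": 0.9},{"x": -0.005,"y": 0,"z": -0.012,"rx": 0,"ry": 0,"rz": 0,"hand": 0.9},{"x": -0.012,"y": 0,"z": -0.012,"rx": 0,"ry": 0,"rz": 0,"hand": 0.9},{"x": -0.012,"y": 0,"z": -0.012,"rx": 0,"ry": 0,"rz": 0,"hand": 0.9},{"x": -0.012,"y": 0,"z": -0.008,"rx": 0,"ry": 0,"rz": 0,"hand": 0.9},{"x": -0.008,"y": 0,"z": 0,"rx": 0,"ry": 0,"rz": 0,"hand": 0.9},{"x": 0,"y": 0,"z": 0,"rx": 0,"ry": 0,"rz": 0,"hand": 0.9},{"x": 0,"y": 0,"z": 0,"rx": 0,"ry": 0,"rz": 0,"hand": 0.9},{"x": 0,"y": 0,"z": 0,"rx": 0,"ry": 0,"rz": 0,"hand": 0.9}], "grip_force": 90}}

```text
clock: 25.45
position: [0.3796, 0.0218, 0.0365]
tool_rot: [0.002, 0.998, -0.066, 0.024]
contact_force: [0.0, 0.7, -2.0]
finger_gap: 0.0244
grasp_force: 88.4
```

Run:
```python
from kin import *
from cell import ctrl,read_camera
s=ctrl.get_state();T=down(.071,.05)
print(s["position"],s["joint_positions"].round(3));plan(s,[.384,-.3145,.04],T);print(ik(np.array([.384,-.3145,.04]),T))
c=read_camera("top");d=pickle.load(open("cams.pkl","rb"))["top"]
# tray3 lid: bright region centroid before/after
for q in(d,c):
    p=q["pixels"][140:185,215:270].astype(int);m=(p.min(2)>125).astype(np.uint8);ys,xs=np.nonzero(m);print(len(xs),xs.mean().round(2),ys.mean().round(2),xs.min(),xs.max(),ys.min(),ys.max())
```

```text
[0.37961689 0.02184102 0.03648056] [ 0.035  0.23   2.269 -0.015  0.595  1.75 ]
total tool shift [ 0.0486  0.3329 -0.001 ] dist 0.3364
turn [ 0.0106  0.0023 -0.2025]
[-0.707  0.364  2.046  0.055  0.697]
1812 26.7 18.56 0 54 0 44
1941 27.12 19.38 0 54 0 44
```

{"fn": "servo_tool", "kwargs": {"targets": [{"x": 0.003,"y": 0.02,"z": 0,"rx": 0,"ry": 0,"rz": 0,"hand": 0.9},{"x": 0.0045,"y": 0.03,"z": 0,"rx": 0,"ry": 0,"rz": 0,"hand": 0.9},{"x": 0.006,"y": 0.04,"z": 0,"rx": 0,"ry": 0,"rz": 0,"hand": 0.9},{"x": 0.006,"y": 0.04,"z": 0,"rx": 0,"ry": 0,"rz": 0,"hand": 0.9},{"x": 0.006,"y": 0.04,"z": 0,"rx": 0,"ry": 0,"rz": 0,"hand": 0.9},{"x": 0.006,"y": 0.04,"z": 0,"rx": 0,"ry": 0,"rz": 0,"hand": 0.9},{"x": 0.006,"y": 0.04,"z": 0,"rx": 0,"ry": 0,"rz": 0,"hand": 0.9},{"x": 0.005,"y": 0.04,"z": 0,"rx": 0,"ry": 0,"rz": 0,"hand": 0.9},{"x": 0.004,"y": 0.03,"z": 0,"rx": 0,"ry": 0,"rz": 0,"hand": 0.9},{"x": 0.002,"y": 0.013,"z": 0,"rx": 0,"ry": 0,"rz": 0,"hand": 0.9}]}}

```text
clock: 26.75
position: [0.3837, -0.3162, 0.0389]
tool_rot: [0.002, 0.997, -0.067, 0.024]
contact_force: [-0.5, 0.6, -1.4]
finger_gap: 0.0243
grasp_force: 88.5
```

{"fn": "servo_tool", "kwargs": {"targets": [{"x": 0,"y": 0,"z": 0,"rx": 0.005,"ry": 0,"rz": -0.05,"hand": 0.9},{"x": 0,"y": 0,"z": 0,"rx": 0.005,"ry": 0,"rz": -0.05,"hand": 0.9},{"x": 0,"y": 0,"z": 0,"rx": 0,"ry": 0,"rz": -0.05,"hand": 0.9},{"x": 0,"y": 0,"z": 0,"rx": 0,"ry": 0,"rz": -0.05,"hand": 0.9},{"x": 0,"y": 0,"z": 0,"rx": 0,"ry": 0,"rz": 0,"hand": 0.9},{"x": 0,"y": 0,"z": 0,"rx": 0,"ry": 0,"rz": 0,"hand": 0.9},{"x": 0,"y": 0,"z": 0,"rx": 0,"ry": 0,"rz": 0,"hand": 0.9},{"x": 0,"y": 0,"z": 0,"rx": 0,"ry": 0,"rz": 0,"hand": 0.9},{"x": 0,"y": 0,"z": 0,"rx": 0,"ry": 0,"rz": 0,"hand": 0.9},{"x": 0,"y": 0,"z": 0,"rx": 0,"ry": 0,"rz": 0,"hand": 0.9}]}}

```text
clock: 28.0
position: [0.3835, -0.3146, 0.0392]
tool_rot: [-0.001, 0.999, 0.034, 0.024]
contact_force: [-0.6, 0.0, -1.8]
finger_gap: 0.0243
grasp_force: 88.7
```

Run:
```python
from kin import *
s,c=snap("w8");T=down(.071,.052);print(s["position"],s["joint_positions"].round(3));plan(s,[.384,-.3145,-.006],T)
p=c["pixels"].astype(int);m=(p[:,:,0]-p[:,:,2]>35).astype(np.uint8);m[:,:190]=0;m[:,340:]=0
n,l,st,ce=cv2.connectedComponentsWithStats(m);i=1+st[1:,4].argmax();ys,xs=np.nonzero(l==i);print(st[i])
h=[]
for y in(10,60,120,180):
    x=xs[ys==y];h.append([wrist(s,c,(u,y),.056) for u in(x.min()-.5,x.max()+.5)]);print(y,x.min(),x.max(),np.round(h[-1],4).tolist(),np.linalg.norm(h[-1][0]-h[-1][1]).round(4))
# pad edges beside paddle
for y in range(10,200,40):
    r=p[y].sum(1)<150;x=np.nonzero(r)[0]
    if len(x):print("pad",y,x.min(),x.max(),wrist(s,c,(x.min()-.5,y),.004)[:2].round(4),wrist(s,c,(x.max()+.5,y),.004)[:2].round(4))
```

```text
[ 0.38353139 -0.31462797  0.03921527] [-0.733  0.375  2.011  0.052  0.722  0.73 ]
total tool shift [-0.0017 -0.0001  0.0452] dist 0.0452
turn [ 0.0004  0.0037 -0.0025]
[  202     0   125   297 29762]
10 204 325 [[0.5064, -0.278, 0.056], [0.5106, -0.3365, 0.056]] 0.0586
60 203 326 [[0.4807, -0.2797, 0.056], [0.4847, -0.3383, 0.056]] 0.0587
120 203 325 [[0.4515, -0.2814, 0.056], [0.4556, -0.3401, 0.056]] 0.0588
180 204 322 [[0.4221, -0.2829, 0.056], [0.426, -0.3416, 0.056]] 0.0589
pad 10 160 362 [ 0.526  -0.2353] [ 0.5349 -0.372 ]
pad 50 160 363 [ 0.4967 -0.2383] [ 0.5057 -0.3737]
pad 90 160 364 [ 0.469  -0.2402] [ 0.4782 -0.3763]
pad 130 162 363 [ 0.442  -0.2427] [ 0.4511 -0.3782]
pad 170 165 361 [ 0.4145 -0.2451] [ 0.4236 -0.3803]
```

{"fn": "servo_tool", "kwargs": {"targets": [{"x": 0,"y": 0,"z": 0.01,"rx": 0,"ry": 0,"rz": 0,"hand": 0.9},{"x": 0,"y": 0,"z": 0.012,"rx": 0,"ry": 0,"rz": 0,"hand": 0.9},{"x": 0,"y": 0,"z": 0.01,"rx": 0,"ry": 0,"rz": 0,"hand": 0.9},{"x": 0,"y": 0,"z": 0.006,"rx": 0,"ry": 0,"rz": 0,"hand": 0.9},{"x": 0,"y": 0,"z": 0.003,"rx": 0,"ry": 0,"rz": 0,"hand": 0.9},{"x": 0,"y": 0,"z": 0.002,"rx": 0,"ry": 0,"rz": 0,"hand": 0.9},{"x": 0,"y": 0,"z": 0.001,"rx": 0,"ry": 0,"rz": 0,"hand": 0.9},{"x": 0,"y": 0,"z": 0,"rx": 0,"ry": 0,"rz": 0,"hand": 0.9},{"x": 0,"y": 0,"z": 0,"rx": 0,"ry": 0,"rz": 0,"hand": 0.9},{"x": 0,"y": 0,"z": 0,"rx": 0,"ry": 0,"rz": 0,"hand": 0.9}]}}

```text
clock: 29.3
position: [0.3858, -0.3146, -0.0046]
tool_rot: [-0.001, 0.999, 0.034, 0.024]
contact_force: [0.7, -0.5, -1.7]
finger_gap: 0.0238
grasp_force: 88.7
```

{"fn": "servo_tool", "kwargs": {"targets": [{"x": 0,"y": 0,"z": 0.001,"rx": 0,"ry": 0,"rz": 0,"hand": 0.9},{"x": 0,"y": 0,"z": 0.001,"rx": 0,"ry": 0,"rz": 0,"hand": 0.9},{"x": 0,"y": 0,"z": 0.0005,"rx": 0,"ry": 0,"rz": 0,"hand": 0.9},{"x": 0,"y": 0,"z": 0,"rx": 0,"ry": 0,"rz": 0,"hand": 0.9},{"x": 0,"y": 0,"z": 0,"rx": 0,"ry": 0,"rz": 0,"hand": 0.9},{"x": 0,"y": 0,"z": 0,"rx": 0,"ry": 0,"rz": 0,"hand": 0.9},{"x": 0,"y": 0,"z": 0,"rx": 0,"ry": 0,"rz": 0,"hand": 0.9},{"x": 0,"y": 0,"z": 0,"rx": 0,"ry": 0,"rz": 0,"hand": 0.9},{"x": 0,"y": 0,"z": 0,"rx": 0,"ry": 0,"rz": 0,"hand": 0.9},{"x": 0,"y": 0,"z": 0,"rx": 0,"ry": 0,"rz": 0,"hand": 0.9}]}}

```text
clock: 30.55
position: [0.3858, -0.3145, -0.0065]
tool_rot: [-0.001, 0.999, 0.034, 0.024]
contact_force: [-1.4, 1.4, 6.7]
finger_gap: 0.0243
grasp_force: 89.6
```

Contact with the pad (the force went from -1.7 N to +6.7 N). I'll release and retreat.

{"fn": "servo_tool", "kwargs": {"targets": [{"x": 0,"y": 0,"z": 0,"rx": 0,"ry": 0,"rz": 0,"hand": 0.6},{"x": 0,"y": 0,"z": 0,"rx": 0,"ry": 0,"rz": 0,"hand": 0.4},{"x": 0,"y": 0,"z": 0,"rx": 0,"ry": 0,"rz": 0,"hand": 0.4},{"x": 0,"y": 0,"z": 0,"rx": 0,"ry": 0,"rz": 0,"hand": 0.4},{"x": 0,"y": 0,"z": -0.01,"rx": 0,"ry": 0,"rz": 0,"hand": 0.4},{"x": 0,"y": 0,"z": -0.03,"rx": 0,"ry": 0,"rz": 0,"hand": 0.4},{"x": 0,"y": 0,"z": -0.05,"rx": 0,"ry": 0,"rz": 0,"hand": 0.4},{"x": 0,"y": 0,"z": -0.06,"rx": 0,"ry": 0,"rz": 0,"hand": 0.4},{"x": 0,"y": 0,"z": -0.06,"rx": 0,"ry": 0,"rz": 0,"hand": 0.4},{"x": 0,"y": 0,"z": 0,"rx": 0,"ry": 0,"rz": 0,"hand": 0.4}]}}

```text
clock: 31.8
position: [0.3777, -0.3171, 0.2083]
tool_rot: [0.004, 0.999, 0.034, 0.029]
contact_force: [0.0, -0.4, -0.9]
finger_gap: 0.0512
grasp_force: 0.0
```

Run:
```python
from h import *
from cell import read_camera
a=read_camera("scene")["pixels"][160:280,190:310,::-1];b=read_camera("top")["pixels"][130:290,180:370,::-1]
cv2.imwrite("pics/final.png",np.hstack([cv2.resize(a,(400,400),interpolation=2),cv2.resize(b,(400,400*160//190),interpolation=2).copy() if 0 else cv2.resize(b,(400,400),interpolation=2)]))
```

```text
(no output)
```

View pics/final.png

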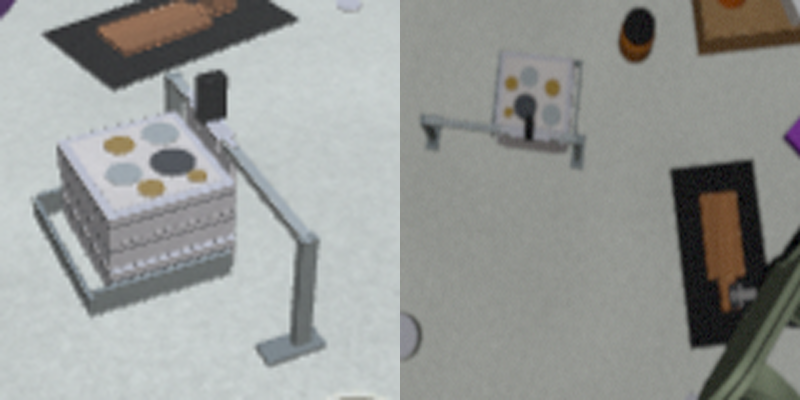

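The final picture shows the trays level and stacked in the rack (left panel, 150,200), with the guard shut before them (right panel, 530,130). The paddle lies wholly on the black pad, handle up (right panel, 722,250), and the gripper is clear, so I'll hand in.

```bash
python3 -c "
from cell import ctrl
print(ctrl.job_done())"
```

```text
the job is handed in; nothing more can be done
None
```

Job handed in, verdict not shown: the last picture had the guard shut, the trays stacked level behind it and the paddle flat on the pad, handle up; the fingertips were really about 17 mm behind the reported TCP (stated 14 mm ahead), so the first paddle grasp closed on nothing and I corrected for it.

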